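Tip a batch of salvaged connectors into the revolving bin

ROBOT

A 6-joint arm with a two-finger parallel gripper is mounted at the origin on the work surface. World frame = base frame: x ahead of the robot, y to its left, z up, the work surface at z = 0. Lengths are in m, angles in rad, forces in N, time in s.
With the tool pointing down it reaches from about 0.425 to 0.95 m from the base axis. Payload 3.5 kg.
Tool frame: the origin (TCP) lies at the very end of the fingers, on their centre line; the grasp point (between the pads) lies 19 mm behind it; z points along the fingers, y is the line along which they close (so a half turn about z gives the same grasp; the last joint's range is limited). The gripper opens to 85 mm and grips with 20 to 120 N. Pads are 22 mm wide; open, the fingers measure 114 mm over their backs; the gripper's body (76 mm by 85 mm) begins 54 mm behind the grasp point. The pads swing forward as they close: fully open they stand 13 mm farther back than shut.
Start: joints at [-1.447, 0.286, 1.577, -0, 1.279, -0.15], TCP at [0.183, -0.65, 0.231] pointing down, gripper open.
Joint ranges: [-2.77, 2.77], [-0.9, 2.22], [0.21, 2.48], [-1.53, 4.67], [0.24, 2.81], [-2.84, 2.84]. Speed limits (rad/s): [2.79, 2.79, 3.14, 3.14, 3.14, 3.14].

INTERFACE

Orientations are given as a unit quaternion [x, y, z, w].
In Python, from plant import get_state, read_camera, sign_off, recognise gives the robot as it stands.
- The arm moves only by the tool arm_command, never from a script. Its argument "steps" is a list of rows, each an object with "translation": the shift along the tool's x, y, z scaled (see below), a list of three; "twist": the turn, a rotation vector about the tool's x, y, z scaled (see below), a list of three; "fingers": the opening, from -1 (shut) to 1 (fully open). In form: [{"translation": [x, y, z], "twist": [rx, ry, rz], "fingers": fingers}, ...]. A call has 1 to 5 rows; each row is the pose to reach, as a shift and turn from the pose commanded when the call began, along the tool's axes at that moment; what a row does not reach only later rows make up. The controller multiplies each number of a shift by 75 cm and each number of a turn by 60 degrees. A row lasts 1/8 s, in which the tool goes at most 62.5 mm and 10.7 degrees, less where a joint would pass 70% of its speed; a pose out of reach is approached as far as the arm can. A call with a number of a shift or a turn outside -1 to 1 is refused whole. A call with a gripper value outside its range is refused whole. The fingers move at their own pace and stop on an object; "grip_force" is the grip in N (left out, the last holds). Time passes only in rows, so rows that repeat a pose let the fingers close. It gives the time, the measured TCP pose, the force, the opening and the grip force at its end, in the units of the state.
- get_state(): the state, without advancing time (a new reading comes with each control period).
- read_camera(name): name is "side" or "top"; returns a dict with "pixels" (420x560x3 uint8, red, green, blue), "K" (3x3 intrinsics, pixels), "R" (3x3) and "t" (3): a world point X has camera coordinates R X + t. Camera axes: x right, y down, z forward; pixel columns grow to the right and rows downward; lengths in m; the calibration is good to about 2 mm. A picture is of the moment at which its call begins. There is no depth.
- sign_off(): hands the job in; it is judged then, once.
Trained networks look in a picture, given as the dict that the camera call returned (one of the last four; its "shot" number tells which), for a name from the list of things; names that differ only in an ending like _2 or _b are one class to them, and where a whole thing is asked for, a point or a joint stands for the part that bears it (a point fixed in the world has none). Each returns a list of dicts, best first, with "conf" (0 to 1); they miss things now and then, are a little off and sometimes report something else, mostly with a low value. They report only what shows in the picture. A call takes as long as a camera call.
- recognise(picture, query): "point" ([row, column] in pixels, amid what is visible of it).
The state is a dict: "time": time; "qpos": joint angles; "dq": joint speeds; "joint_efforts": joint torques, N m; "eef_pos": TCP position; "tcp_rot": TCP orientation; "contact_force": force on the tool from outside, world axes, zero at the start; "wrist_torque": the same for the moment, N m; "opening": opening from 0.0 (shut) to 1.0 (fully open); "finger_force": force on a finger pad.
Only numpy, scipy, OpenCV 4.12 (cv2) and the standard library are available. Lean on these libraries where they do the work, as an engineer would, in place of code of your own. Each camera call takes 0.05 s, during which the arm holds its last target. There are 200 camera calls.

TASK

Bin up the salvaged grey connector housings that lie on the bench: first throw the feed pan's lever into the loading notch, then load every one of the connectors into the pan and have the revolving bin turned so that its empty bay is squarely under the chute. Throw the lever across into the tipping notch so that the whole batch goes down the chute into the empty bay, and finish with the lever back in the loading notch. Leave everything else on the bench where it is.

Things in the scene. Friction and masses are not known exactly. Their poses are not given: they have to be found in the camera images.
- conn1: salvaged grey plastic multi-way connector housing, a plain rectangular block 60 x 34 x 28 mm with brass pins at one end, 45 g nominal; origin at the centre of the block, x along the 60 mm length, y along the 34 mm width, z along the 28 mm height (at the start it lies flat on the bench, z up, centre 14 mm up); may be absent (None from the start)
- conn2: salvaged grey plastic multi-way connector housing, a plain rectangular block 60 x 34 x 28 mm with brass pins at one end, 45 g nominal; origin at the centre of the block, x along the 60 mm length, y along the 34 mm width, z along the 28 mm height (at the start it lies flat on the bench, z up, centre 14 mm up); may be absent (None from the start)
- conn3: salvaged grey plastic multi-way connector housing, a plain rectangular block 60 x 34 x 28 mm with brass pins at one end, 45 g nominal; origin at the centre of the block, x along the 60 mm length, y along the 34 mm width, z along the 28 mm height (at the start it lies flat on the bench, z up, centre 14 mm up); may be absent (None from the start)
- conn4: salvaged grey plastic multi-way connector housing, a plain rectangular block 60 x 34 x 28 mm with brass pins at one end, 45 g nominal; origin at the centre of the block, x along the 60 mm length, y along the 34 mm width, z along the 28 mm height (at the start it lies flat on the bench, z up, centre 14 mm up); may be absent (None from the start)
- conn5: salvaged grey plastic multi-way connector housing, a plain rectangular block 60 x 34 x 28 mm with brass pins at one end, 45 g nominal; origin at the centre of the block, x along the 60 mm length, y along the 34 mm width, z along the 28 mm height (at the start it lies flat on the bench, z up, centre 14 mm up); may be absent (None from the start)
- tip_lever (a joint): angle (rad) of the tilting pan and its hand lever, one piece on a level axle: 0 = loading notch, 1.05 = tipping notch. A spring roller clicks over a notch edge 0.12 rad short of each end; under 0.06 or over 0.99 it is in the notch. End stops at -0.015 and 1.065. In between it stays where it is left. 2 to 8 N at the ball.
- lever_ball (a point): centre of the black ball (28 mm diameter) on the end of the steel lever (10 mm rod), 125 mm from the axle, on the robot's side of the pan. Moves in an upright arc about axle: leans from the vertical 0.5236 rad away from the bin at joint value 0, is upright at 0.5236 and leans towards the bin beyond that; at most 0.33 m above the bench
- axle (a point): point on the pan's axle in line with the lever, centre of the ball's arc, 205 mm above the bench; fixed to the station. Its axes are the station's: x along the axle (away from the robot), y from the bin towards the pan, z up
- pan (a point): open aluminium pan on the lever's axle, inside 120 mm (x, along the axle) by 150 mm (y), three walls 38 mm high, open at y = -75 mm towards the chute. Origin at the centre of its floor, 193 mm above the bench in the loading notch, where it leans back 0.16 rad so that parts stay in; 51 deg steep in the tipping notch. z out of the floor. Smooth: parts slide out by themselves
- tip_notch (a point): the tipping notch, with a painted white mark, in the rim of the notched quadrant plate behind the lever, 67 mm from the axle: the one nearer the bin. The loading notch, marked likewise, is the one farther from the bin
- chute_aim (a point): where parts from the chute land: fixed to the station, 95 mm from the bin's axis towards the chute, at the bin's floor (22 mm). The steel chute, 126 mm wide inside and 42 deg steep, leads from the pan down to 128 mm above the bench, 130 mm from the axis; a deflector plate (134 mm wide, 115 to 200 mm above the bench, held by side straps) stands across its end, 40 mm from the axis
- turntable (a joint): angle (rad) of the revolving bin about its upright axis, counter-clockwise from above; at 0 the empty bay is right under the chute. Turns freely all the way round either way with slight friction (about 1 N at a knob) and stays where it is left
- bin_axis (a point): at rim height on the upright axis of the round black bin (320 mm diameter, rim and partitions 70 mm above the bench, floor at 22 mm), fixed to the station. Axes as axle
- empty_bay (a point): middle of the floor of the empty bay, 95 mm from the bin's axis; turns with the bin. The bin has three equal bays of 120 deg; the other two hold lying sensors and pulleys, which are fixed
- wall_a (a point): partition (4 mm) on one side of the empty bay; this point on the bin's axis, x outward along it, y into the empty bay
- wall_b (a point): partition on the other side of the empty bay; this point on the bin's axis, x outward along it, y away from the empty bay
- knob0 (a point): middle (88 mm above the bench) of an upright aluminium finger knob, 20 mm diameter, top 108 mm and foot 70 mm above the bench, on the outer end of one of the three partitions, 138 mm from the bin's axis
- knob1 (a point): middle (88 mm above the bench) of an upright aluminium finger knob, 20 mm diameter, top 108 mm and foot 70 mm above the bench, on the outer end of one of the three partitions, 138 mm from the bin's axis
- knob2 (a point): middle (88 mm above the bench) of an upright aluminium finger knob, 20 mm diameter, top 108 mm and foot 70 mm above the bench, on the outer end of one of the three partitions, 138 mm from the bin's axis
- tape: bystander: black roll of tape, 68 mm across, 19 mm high, origin under its centre
- sensor: bystander: turned steel sensor standing upright, 42 mm across, 52 mm high, origin under its centre
- vial: bystander: small glass jar with black cap, 34 mm across, 50 mm high, origin under its centre

How it is judged:
By the outcome, as a careful person would: the job done as asked, in the order asked, and still so for the second after the job is handed in, with the robot touching nothing.
Of conn1, conn2, conn3, conn4, conn5 only 3 to 5 are there at a start; the rules pass over those that are not, and their reading is None.
At some moment in a run one of conn1, conn2, conn3, conn4, conn5 may be knocked a few centimetres aside while the robot is not near it.
Once in a run the grip may slacken for a moment while it holds something.
It also fails if it takes over 210 s, if anything falls off the work surface, if the arm or the gripper's body presses on something with over 40 N, if the wrist force passes 120 N, or if a joint passes its speed limit or range.

## Working session

There is one attempt and no reset: what is moved stays moved. The work goes in short steps, Python scripts to look and compute and a tool call to move; the robot and the scene stay as the last step left them, time stands still between calls to the robot, and variables do not carry over. Pictures are saved under pics/ and viewed, at most 14 in all, crops included, and the job is handed in when it is done.

Besides the shell and the picture viewer there is one more tool, called after "Call:" as name(argument=value, ...), one argument or row to a line, values as JSON. arm_command: Moves the arm, as the interface text tells. Shifts and turns lie within -1 to 1; 1 stands for 75 cm of shift or 60 degrees of turn. Its arguments: {"type":"object","properties":{"steps":{"type":"array"},"grip_force":{"type":"number"}},"required":["steps"]}

```bash
ls; mkdir -p pics
cat > h.py <<'E'
import numpy as np, cv2
from plant import get_state, read_camera, sign_off, recognise
from scipy.spatial.transform import Rotation as Ro
def save(p,n): cv2.imwrite('pics/'+n,cv2.cvtColor(p['pixels'],cv2.COLOR_RGB2BGR))
def ray(p,rc):
    d=p['R'].T@np.linalg.inv(p['K'])@np.array([rc[1],rc[0],1.]); return -p['R'].T@p['t'],d
def atz(p,rc,z):
    o,d=ray(p,rc); return o+d*(z-o[2])/d[2]
def tri(p,a,q,b):
    o1,d1=ray(p,a);o2,d2=ray(q,b);d1/=np.linalg.norm(d1);d2/=np.linalg.norm(d2)
    s=np.linalg.lstsq(np.c_[d1,-d2],o2-o1,rcond=None)[0]
    x,y=o1+s[0]*d1,o2+s[1]*d2; return (x+y)/2,np.linalg.norm(x-y)
def proj(p,X):
    c=p['R']@np.array(X)+p['t'];u=p['K']@c;return (u[:2]/u[2])[::-1]
E
cat > a.py <<'E'
from h import *
P={n:read_camera(n) for n in('top','side')}
for n,p in P.items():
    save(p,n+'0.png'); print(n,p['K'].round(1).tolist(),(-p['R'].T@p['t']).round(3),p['R'].round(2).tolist())
    for q in ['conn1','lever_ball','tip_notch','axle','pan','knob0','empty_bay','bin_axis','wall_a','wall_b','chute_aim','tape','sensor','vial','turntable']:
        print(q,[(np.round(r['point'],1).tolist(),round(r['conf'],2)) for r in recognise(p,q)][:7])
s=get_state();print({k:np.round(v,3).tolist() for k,v in s.items()})
E
python3 a.py
```

```text
pics
top [[504.0, 0.0, 276.8], [0.0, 504.0, 206.8], [0.0, 0.0, 1.0]] [0.226 0.002 1.621] [[0.04, -1.0, 0.0], [-0.97, -0.04, -0.22], [0.22, 0.01, -0.98]]
conn1 [([261.7, 368.9], 0.73), ([226.5, 399.2], 0.69), ([221.3, 331.3], 0.62), ([230.3, 362.7], 0.57), ([264.5, 336.3], 0.45), ([211.4, 258.3], 0.35), ([208.4, 224.3], 0.21)]
lever_ball [([192.2, 155.8], 0.94)]
tip_notch []
axle [([206.5, 228.8], 0.69)]
pan [([191.0, 152.0], 0.86)]
knob0 [([211.9, 256.4], 0.9)]
empty_bay [([189.9, 151.3], 0.72), ([211.7, 259.2], 0.57)]
bin_axis [([208.4, 225.1], 0.78)]
wall_a [([209.1, 255.9], 0.97)]
wall_b [([209.1, 255.9], 0.97)]
chute_aim [([203.6, 224.6], 0.56)]
tape [([259.1, 403.7], 0.72), ([205.0, 226.4], 0.53), ([216.8, 257.3], 0.52)]
sensor [([198.0, 368.3], 0.66)]
vial [([192.1, 334.5], 0.64)]
turntable [([214.8, 258.9], 0.98), ([206.4, 223.5], 0.4)]
side [[464.3, 0.0, 282.8], [0.0, 464.3, 208.8], [0.0, 0.0, 1.0]] [ 0.38  -0.934  0.875] [[0.98, -0.18, -0.0], [-0.11, -0.57, -0.82], [0.15, 0.8, -0.58]]
conn1 [([310.2, 291.4], 0.98), ([347.4, 294.6], 0.92), ([384.2, 309.8], 0.9), ([316.4, 238.
[... 319 characters left out ...]
, 274.5], 0.62)]
wall_a [([239.1, 282.4], 0.92), ([214.4, 273.3], 0.72)]
wall_b [([239.1, 282.4], 0.92), ([214.4, 273.3], 0.72)]
chute_aim [([217.0, 273.4], 0.98)]
tape [([406.0, 253.2], 0.83)]
sensor [([316.4, 234.9], 0.7), ([339.1, 345.0], 0.58)]
vial [([304.8, 333.5], 0.7)]
turntable [([240.7, 284.5], 0.84), ([309.8, 289.7], 0.69)]
{'time': 1.6, 'qpos': [-1.447, 0.286, 1.577, 0.0, 1.279, -0.15], 'dq': [-0.002, -0.0, 0.001, -0.0, 0.0, 0.001], 'joint_efforts': [0.0, -40.595, -29.293, -0.0, 0.001, 0.0], 'eef_pos': [0.183, -0.65, 0.231], 'tcp_rot': [0.991, 0.136, 0.0, 0.0], 'contact_force': [-0.003, -0.233, -0.868], 'wrist_torque': [-0.053, -0.003, 0.017], 'finger_force': 0.0, 'opening': 1.0}
```

View pics/top0.png

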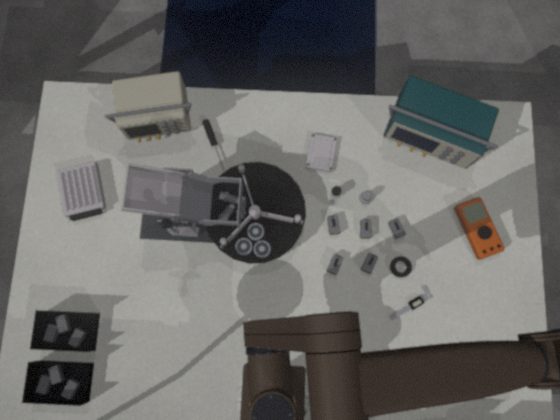

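View pics/side0.png

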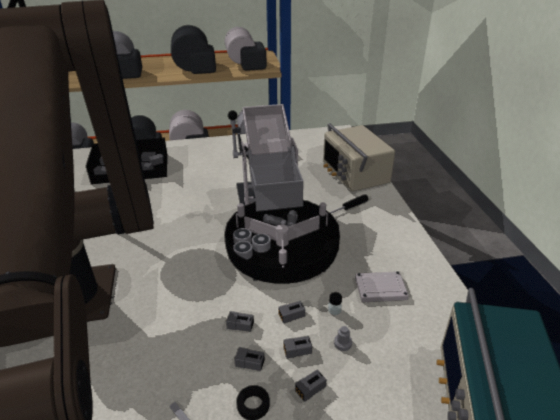

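The top view shows five connectors, at (col,row) (335,222), (366,228), (398,227), (336,264) and (369,263). The bin hub is near (255,212), with knobs near (242,170), (297,218) and (222,244). In the side view the ball is at (233,116) and the chute is over the bin. Next I'll zoom in.

Run:
```python
import cv2
t=cv2.imread('pics/top0.png');s=cv2.imread('pics/side0.png')
a=cv2.resize(t[150:290,115:315],None,fx=4,fy=4,interpolation=cv2.INTER_CUBIC)
b=cv2.resize(s[95:295,215:375],None,fx=3,fy=3,interpolation=cv2.INTER_CUBIC)
f=lambda i:cv2.convertScaleAbs(i,alpha=1.5,beta=10)
cv2.imwrite('pics/tz.png',f(a));cv2.imwrite('pics/sz.png',f(b))
```

```text
(no output)
```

View pics/tz.png

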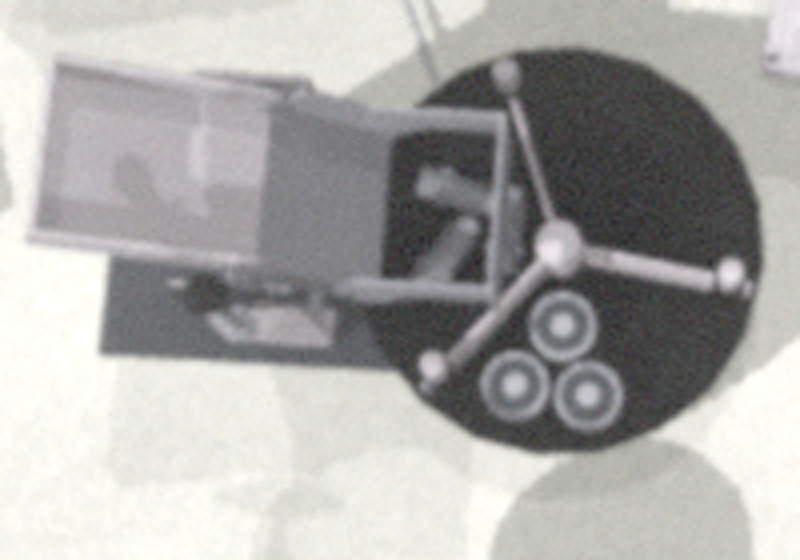

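View pics/sz.png

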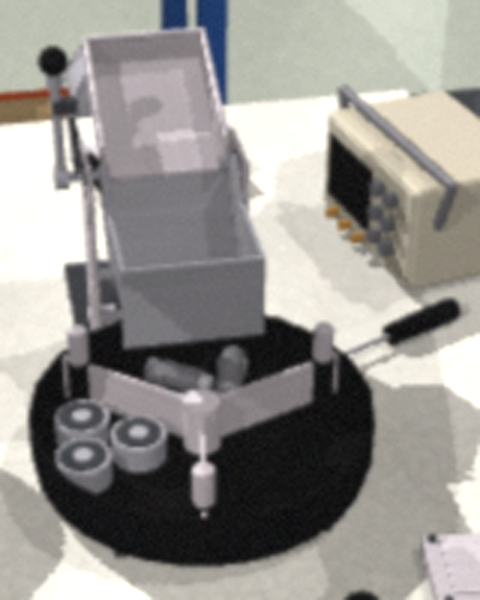

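The zoom shows the ball at top px (166.2,222.5) and side px (232.3,115). The knob tops are at top px (241.8,168.8), (298,218) and (223,240.5). The empty bay is the one towards the upper right, since the sensors sit under the chute.

```bash
cat > b.py <<'E'
from h import *
T=read_camera('top');S=read_camera('side')
tz=lambda x,y:(150+y/4,115+x/4); sz=lambda x,y:(95+y/3,215+x/3)
print('ball',tri(T,tz(205,290),S,sz(52,60)))
K=[tri(T,tz(*a),S,sz(*b)) for a,b in [((507,72),(323,328)),((733,268),(204,468)),((432,360),(76,331))]]
for k in K: print('knob',k[0].round(4),k[1].round(4))
k=[atz(T,tz(*a),.108) for a in[(507,72),(733,268),(432,360)]]
c=np.mean(k,0);print('c',c,[(np.linalg.norm(q-c).round(3),np.degrees(np.arctan2(*(q-c)[1::-1])).round(1)) for q in k])
for n,a,b,A,B in [('pan back',(58,57),(30,238),(85,38),(206,30)),('defl',(505,112),(497,298),(120,266),(265,258))]:
    p,e=tri(T,tz(*a),S,sz(*A));q,f=tri(T,tz(*b),S,sz(*B)) if 0 else tri(T,tz(*b),S,sz(*A)); p,e=tri(T,tz(*a),S,sz(*B))
    print(n,p.round(3),q.round(3),e.round(3),f.round(3),'xdir deg',np.degrees(np.arctan2(*(p-q)[1::-1])),np.linalg.norm(p-q))
p,q=atz(T,tz(103,353),.0),atz(T,tz(380,366),.0);print('base',p,q,np.degrees(np.arctan2(*(p-q)[1::-1]))-90)
for z in (0.0,.014): print('conn (top) ',z)
ts=[r['point'] for r in recognise(T,'conn1') if r['point'][1]>315][:5]
ss=[r['point'] for r in recognise(S,'conn1')][:5]
for t in ts:
    b=min((tri(T,t,S,s)+(s,) for s in ss),key=lambda r:r[1]+abs(r[0][2]-.014)); print('conn',t,b[0].round(4),b[1].round(4))
# fit rects by threshold in top
g=cv2.cvtColor(T['pixels'],cv2.COLOR_RGB2GRAY); 
for t in ts:
    r,c_=[int(round(v)) for v in t]; w=15
    cr=g[r-w:r+w+1,c_-w:c_+w+1]; m=(cr<cv2.threshold(cr,0,255,cv2.THRESH_OTSU)[0]).astype('uint8')
    n,l,st,ce=cv2.connectedComponentsWithStats(m); i=l[w,w] or 1+np.argmax(st[1:,4])
    ys,xs=np.nonzero(l==i)
    W=np.array([atz(T,(r-w+y,c_-w+x),.02)[:2] for y,x in zip(ys,xs)],'float32')
    rc=cv2.minAreaRect(W*1000);print(np.round(rc[0],1),np.round(rc[1],1),round(rc[2],1),len(W),W.mean(0).round(4))
cv2.imwrite('pics/cz.png',cv2.convertScaleAbs(cv2.resize(cv2.cvtColor(T['pixels'],cv2.COLOR_RGB2BGR)[175:285,315:425],None,fx=5,fy=5,interpolation=cv2.INTER_CUBIC),alpha=1.5))
E
python3 b.py
```

```text
ball (array([0.46198296, 0.29762897, 0.33183665]), np.float64(0.0010766928625272705))
knob [0.6896 0.1288 0.108 ] 0.0038
knob [ 0.5398 -0.0534  0.1088] 0.0018
knob [0.4575 0.1722 0.1064] 0.0006
c [0.5613838  0.08253128 0.108     ] [(np.float64(0.134), np.float64(20.2)), (np.float64(0.138), np.float64(-99.3)), (np.float64(0.137), np.float64(139.2))]
pan back [0.63  0.422 0.296] [0.503 0.427 0.295] 0.006 0.006 xdir deg -2.348151500598848 0.12730848700209252
defl [0.63  0.121 0.2  ] [0.493 0.118 0.209] 0.001 0.008 xdir deg 1.346668559051249 0.1372929316803623
base [0.4678154  0.45155006 0.        ] [0.46730142 0.22599918 0.        ] -0.1305651731344284
conn (top)  0.0
conn (top)  0.014
conn [262.8, 368.6] [ 0.4194 -0.2866  0.013 ] 0.0005
conn [264.9, 336.9] [ 0.4077 -0.1837  0.0286] 0.0022
conn [223.5, 330.6] [ 0.5429 -0.1632  0.0081] 0.0001
conn [229.1, 394.3] [ 0.5356 -0.3693  0.014 ] 0.006
conn [230.1, 365.4] [ 0.5247 -0.2756  0.0141] 0.0007
[ 419.3 -286.4] [36.4 65. ] 65.7 230 [ 0.4185 -0.2859]
[ 407.7 -178.1] [34.1 69. ] 67.5 223 [ 0.4078 -0.1778]
[ 542.1 -181.5] [70.5 63.7] 10.8 373 [ 0.5426 -0.1802]
[ 526.4 -376.6] [77.  90.9] 89.2 511 [ 0.523  -0.3809]
[ 534.8 -286.2] [74.2 58.4] 0.5 381 [ 0.5354 -0.2854]
```

View pics/cz.png

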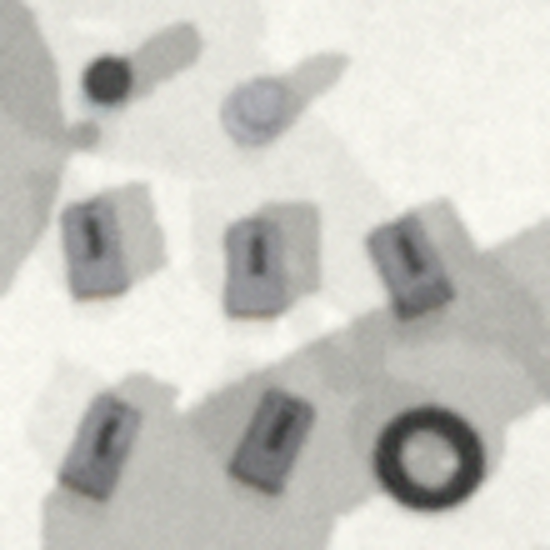

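The five connectors lie with their long axes roughly along world x, and yaw ≈ 0 suits both them and the lever. The ball measures (0.462, 0.298, 0.332), so the lever stands near upright. The bin axis is at about (0.561, 0.083). I'll start moving now and refine the axle while on the way.

Call:
arm_command(
  steps=[
    {"translation": [0.08,-0.02,-0.04],"twist": [0,0,0.13],"fingers": 0.18},
    {"translation": [0.16,-0.08,-0.1],"twist": [0,0,0.26],"fingers": 0.18},
    {"translation": [0.24,-0.12,-0.18],"twist": [0,0,0.26],"fingers": 0.18},
    {"translation": [0.3,-0.2,-0.2],"twist": [0,0,0.26],"fingers": 0.18},
    {"translation": [0.3,-0.25,-0.22],"twist": [0,0,0.26],"fingers": 0.18},
  ],
)

```text
time: 2.42
eef_pos: [0.3422, -0.4395, 0.382]
tcp_rot: [1.0, 0.001, 0.0, 0.0]
contact_force: [0.0, -0.3, 1.0]
opening: 0.59
finger_force: 0.0
```

```bash
cat > c.py <<'E'
from h import *
T=read_camera('top');S=read_camera('side')
f=lambda r:(round((r[1]-215)*3),round((r[0]-95)*3))
g=lambda r:(round((r[1]-115)*4),round((r[0]-150)*4))
for ay in (.25,.265,.28,.298,.315,.33): print(ay,'axle sz',f(proj(S,[.462,ay,.205])),'tz',g(proj(T,[.462,ay,.205])))
print('sensible ball',f(proj(S,[.462,.298,.332])))
s=get_state();print(s['eef_pos'].round(3) if hasattr(s['eef_pos'],'round') else s['eef_pos'],s['tcp_rot'],s['time'])
save(S,'s1.png');save(T,'t1.png')
a=cv2.imread('pics/s1.png')[95:225,215:315];cv2.imwrite('pics/s1z.png',cv2.convertScaleAbs(cv2.resize(a,None,fx=4.6,fy=4.6,interpolation=cv2.INTER_CUBIC),alpha=1.6,beta=15))
E
python3 c.py
```

```text
0.25 axle sz (66, 202) tz (309, 328)
0.265 axle sz (65, 194) tz (288, 327)
0.28 axle sz (63, 187) tz (267, 326)
0.298 axle sz (61, 178) tz (242, 325)
0.315 axle sz (59, 170) tz (218, 324)
0.33 axle sz (58, 163) tz (197, 323)
sensible ball (53, 60)
[ 0.343 -0.438  0.387] [0.99998645 0.00323229 0.00240292 0.00329953] 2.525
```

View pics/s1z.png

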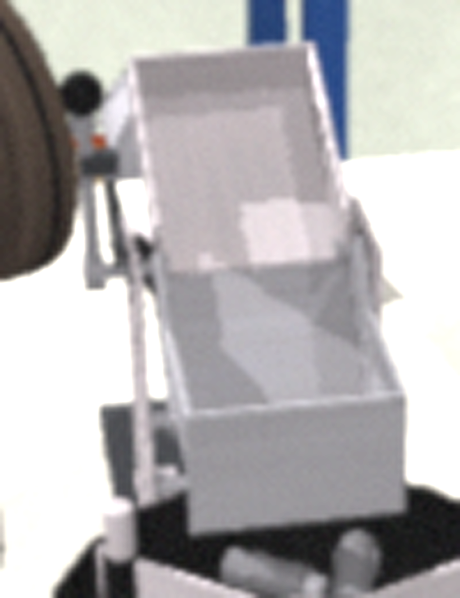

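Lever foot is at s1z (95,280), which puts the axle at y ≈ 0.29. The loading notch should then have the ball at y ≈ 0.353, z ≈ 0.313.

Call:
arm_command(
  steps=[
    {"translation": [0.16,-0.45,-0.05],"twist": [0,0,0],"fingers": 0.18},
    {"translation": [0.16,-0.45,-0.05],"twist": [0,0,0],"fingers": 0.18},
    {"translation": [0.16,-0.45,-0.05],"twist": [0,0,0],"fingers": 0.18},
    {"translation": [0.16,-0.45,-0.05],"twist": [0,0,0],"fingers": 0.18},
    {"translation": [0.16,-0.45,-0.05],"twist": [0,0,0],"fingers": 0.18},
  ],
)

```text
time: 3.15
eef_pos: [0.445, -0.1468, 0.4134]
tcp_rot: [1.0, 0.0, 0.0, 0.0]
contact_force: [1.0, -0.8, 0.5]
opening: 0.59
finger_force: 0.0
```

Call:
arm_command(
  steps=[
    {"translation": [0.02,-0.4,0],"twist": [0,0,0],"fingers": 0.18},
    {"translation": [0.02,-0.4,0],"twist": [0,0,0],"fingers": 0.18},
    {"translation": [0.02,-0.4,0],"twist": [0,0,0],"fingers": 0.18},
    {"translation": [0.02,-0.4,0],"twist": [0,0,0],"fingers": 0.18},
    {"translation": [0.02,-0.4,0],"twist": [0,0,0],"fingers": 0.18},
  ],
)

```text
time: 3.78
eef_pos: [0.4593, 0.1537, 0.4132]
tcp_rot: [1.0, 0.001, 0.0, 0.0]
contact_force: [0.3, -0.6, 0.3]
opening: 0.592
finger_force: 0.0
```

Call:
arm_command(
  steps=[
    {"translation": [0.003,-0.19,0],"twist": [0,0,0],"fingers": 0.18},
    {"translation": [0.003,-0.19,0],"twist": [0,0,0],"fingers": 0.18},
    {"translation": [0.003,-0.19,0],"twist": [0,0,0],"fingers": 0.18},
    {"translation": [0.003,-0.19,0],"twist": [0,0,0],"fingers": 0.18},
  ],
)

```text
time: 4.28
eef_pos: [0.4615, 0.2946, 0.4127]
tcp_rot: [1.0, 0.001, -0.001, 0.001]
contact_force: [-0.3, -0.4, 0.7]
opening: 0.587
finger_force: 0.0
```

Call:
arm_command(
  steps=[
    {"translation": [0,0,0.07],"twist": [0,0,0],"fingers": 0.18},
    {"translation": [0,0,0.135],"twist": [0,0,0],"fingers": 0.18},
    {"translation": [0,0,0.135],"twist": [0,0,0],"fingers": 0.18},
  ],
)

```text
time: 4.65
eef_pos: [0.4597, 0.2916, 0.3074]
tcp_rot: [1.0, -0.001, -0.005, 0.002]
contact_force: [1.5, -0.0, -0.2]
opening: 0.591
finger_force: 0.0
```

Run:
```python
from h import *
S=read_camera('side');T=read_camera('top');save(S,'s2.png');save(T,'t2.png')
a=cv2.imread('pics/s2.png')[75:205,195:325];b=cv2.imread('pics/t2.png')[150:280,115:245]
cv2.imwrite('pics/z2.png',cv2.convertScaleAbs(cv2.resize(np.hstack([a,b]),None,fx=3,fy=3,interpolation=cv2.INTER_CUBIC),alpha=1.6,beta=15))
```

```text
(no output)
```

View pics/z2.png

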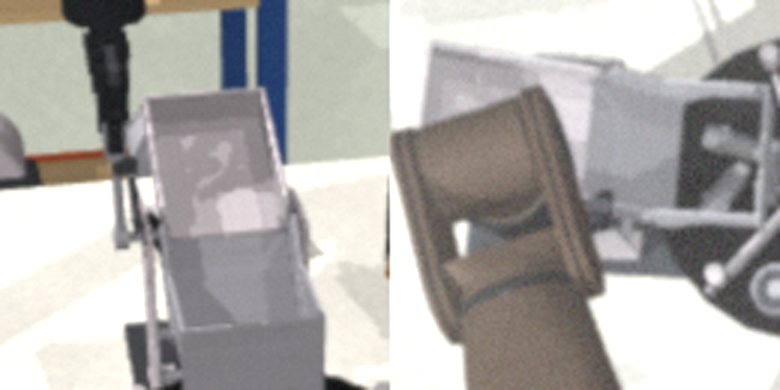

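The fingers straddle the ball. I'll push it towards +y along the arc.

Call:
arm_command(
  steps=[
    {"translation": [0,-0.03,0],"twist": [0,0,0],"fingers": 0.18},
    {"translation": [0,-0.055,0.005],"twist": [0,0,0],"fingers": 0.18},
    {"translation": [0,-0.08,0.012],"twist": [0,0,0],"fingers": 0.18},
    {"translation": [0,-0.092,0.018],"twist": [0,0,0],"fingers": 0.18},
    {"translation": [0,-0.097,0.018],"twist": [0,0,0],"fingers": 0.18},
  ],
)

```text
time: 5.38
eef_pos: [0.4606, 0.3677, 0.2976]
tcp_rot: [1.0, 0.001, -0.001, 0.0]
contact_force: [0.2, 0.3, -0.3]
opening: 0.588
finger_force: 0.3
```

Call:
arm_command(
  steps=[
    {"translation": [0,0,0],"twist": [0,0,0],"fingers": 0.18},
  ],
)

```text
time: 5.5
eef_pos: [0.4609, 0.3674, 0.2983]
tcp_rot: [1.0, 0.001, -0.0, 0.0]
contact_force: [0.2, 0.6, 1.1]
opening: 0.59
finger_force: 0.0
```

Call:
arm_command(
  steps=[
    {"translation": [0,-0.006,0.002],"twist": [0,0,0],"fingers": 0.18},
    {"translation": [0,-0.012,0.005],"twist": [0,0,0],"fingers": 0.18},
    {"translation": [0,-0.012,0.005],"twist": [0,0,0],"fingers": 0.18},
  ],
)

```text
time: 5.88
eef_pos: [0.4612, 0.3761, 0.2951]
tcp_rot: [1.0, 0.001, 0.0, 0.0]
contact_force: [-0.3, -0.7, 0.3]
opening: 0.587
finger_force: 0.4
```

Call:
arm_command(
  steps=[
    {"translation": [0,0.015,0],"twist": [0,0,0],"fingers": 0.18},
    {"translation": [0,0.015,-0.08],"twist": [0,0,0],"fingers": 0.18},
    {"translation": [0,0.1,-0.16],"twist": [0,0,0],"fingers": 0.18},
    {"translation": [-0.02,0.3,-0.16],"twist": [0,0,0],"fingers": 0.18},
    {"translation": [-0.02,0.3,-0.16],"twist": [0,0,0],"fingers": 0.18},
  ],
)

```text
time: 6.5
eef_pos: [0.4499, 0.1936, 0.4115]
tcp_rot: [1.0, 0.001, 0.001, -0.0]
contact_force: [0.9, -0.6, -0.0]
opening: 0.585
finger_force: 0.0
```

Run:
```python
from h import *
S=read_camera('side');T=read_camera('top');save(S,'s3.png');save(T,'t3.png')
for p in(S,T): print([(np.round(r['point'],1).tolist(),round(r['conf'],2)) for r in recognise(p,'lever_ball')][:2])
a=cv2.imread('pics/s3.png')[75:205,195:325];b=cv2.imread('pics/t3.png')[150:280,115:245]
cv2.imwrite('pics/z3.png',cv2.convertScaleAbs(cv2.resize(np.hstack([a,b]),None,fx=3,fy=3,interpolation=cv2.INTER_CUBIC),alpha=1.6,beta=15))
for X in [(.462,.3525,.313),(.462,.345,.315)]: print(proj(S,X),proj(T,X))
```

```text
[([135.2, 259.2], 0.57)]
[([188.6, 142.7], 0.66), ([261.9, 402.2], 0.15)]
[113.36390511 231.15756883] [223.13548695 147.02336664]
[113.75622609 231.35128134] [223.11800839 149.67140834]
```

View pics/z3.png

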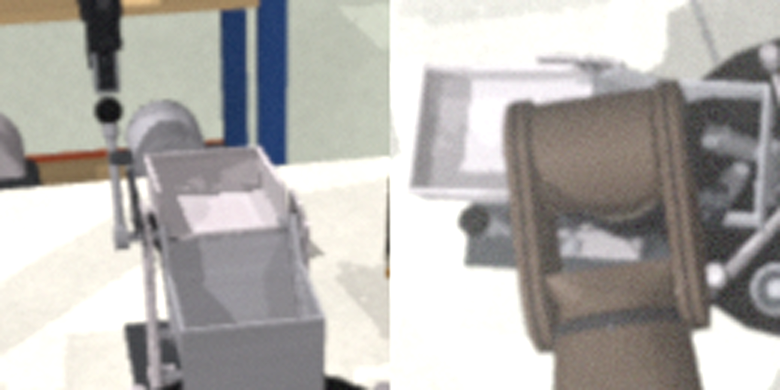

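Ball now at side px (231.3,111.7) and top px (142.7,223.3), so y ≈ 0.365, and the pan is nearly level. I felt no end stop, so I'll go back and push a little more until one shows.

Call:
arm_command(
  steps=[
    {"translation": [0.005,-0.08,0],"twist": [0,0,0],"fingers": 0.18},
    {"translation": [0.015,-0.16,0],"twist": [0,0,0],"fingers": 0.18},
    {"translation": [0.015,-0.23,0],"twist": [0,0,0],"fingers": 0.18},
    {"translation": [0.015,-0.23,0.08],"twist": [0,0,0],"fingers": 0.18},
    {"translation": [0.015,-0.23,0.155],"twist": [0,0,0],"fingers": 0.18},
  ],
)

```text
time: 7.32
eef_pos: [0.4604, 0.3703, 0.2922]
tcp_rot: [1.0, 0.003, -0.0, -0.0]
contact_force: [0.2, 0.7, -1.5]
opening: 0.59
finger_force: 0.0
```

Call:
arm_command(
  steps=[
    {"translation": [0,-0.008,0],"twist": [0,0,0],"fingers": 0.18},
    {"translation": [0,-0.016,0.0],"twist": [0,0,0],"fingers": 0.18},
    {"translation": [0,-0.018,0.003],"twist": [0,0,0],"fingers": 0.18},
    {"translation": [0,-0.018,0.003],"twist": [0,0,0],"fingers": 0.18},
  ],
)

```text
time: 7.82
eef_pos: [0.4602, 0.3764, 0.2924]
tcp_rot: [1.0, 0.001, -0.003, 0.009]
contact_force: [-4.1, -17.7, 1.8]
opening: 0.585
finger_force: 8.9
```

Call:
arm_command(
  steps=[
    {"translation": [0,-0.006,0.002],"twist": [0,0,0],"fingers": 0.18},
    {"translation": [0,-0.006,0.002],"twist": [0,0,0],"fingers": 0.18},
  ],
)

```text
time: 8.07
eef_pos: [0.4603, 0.3766, 0.292]
tcp_rot: [1.0, 0.0, -0.004, 0.014]
contact_force: [-7.1, -30.5, 8.1]
opening: 0.592
finger_force: 15.6
```

Call:
arm_command(
  steps=[
    {"translation": [0,-0.005,0.002],"twist": [0,0,0],"fingers": 0.18},
    {"translation": [0,-0.005,0.002],"twist": [0,0,0],"fingers": 0.18},
  ],
)

```text
time: 8.32
eef_pos: [0.4603, 0.3767, 0.2917]
tcp_rot: [1.0, -0.0, -0.004, 0.019]
contact_force: [-10.1, -42.1, 12.6]
opening: 0.591
finger_force: 21.2
```

The end stop shows at TCP y = 0.3766, so the lever is in the loading notch and axle y ≈ 0.302. I'll back off, then measure the pan and the connectors.

Call:
arm_command(
  steps=[
    {"translation": [0,0.035,0],"twist": [0,0,0],"fingers": 0.18},
    {"translation": [0,0.035,-0.08],"twist": [0,0,0],"fingers": 0.18},
    {"translation": [0,0.1,-0.16],"twist": [0,0,0],"fingers": 0.4},
    {"translation": [-0.02,0.18,-0.16],"twist": [0,0,0],"fingers": 0.4},
    {"translation": [-0.02,0.26,-0.16],"twist": [0,0,0],"fingers": 0.4},
  ],
)

```text
time: 8.95
eef_pos: [0.4467, 0.2013, 0.4133]
tcp_rot: [1.0, 0.002, 0.003, -0.001]
contact_force: [0.1, -0.7, -0.3]
opening: 0.701
finger_force: 0.0
```

Call:
arm_command(
  steps=[
    {"translation": [0,0.4,0],"twist": [0,0,0],"fingers": 0.4},
    {"translation": [0,0.4,0],"twist": [0,0,0],"fingers": 0.4},
    {"translation": [0,0.4,0],"twist": [0,0,0],"fingers": 0.4},
    {"translation": [0,0.4,0],"twist": [0,0,0],"fingers": 0.4},
    {"translation": [0,0.4,0],"twist": [0,0,0],"fingers": 0.4},
  ],
)

```text
time: 9.57
eef_pos: [0.4475, -0.1002, 0.4113]
tcp_rot: [1.0, 0.001, 0.002, 0.0]
contact_force: [0.6, 0.2, 0.6]
opening: 0.697
finger_force: 0.0
```

```bash
cat > conn.py <<'E'
from h import *
# outline box dims at z 0..28: fit pose by rendering the projected hull against dark mask
from scipy.optimize import minimize
def fit(p,rc,th=None,dbg=False):
    g=cv2.GaussianBlur(cv2.cvtColor(p['pixels'],cv2.COLOR_RGB2GRAY),(0,0),.8).astype(float)
    r,c=[int(round(v)) for v in rc];w=20
    r0,c0=max(0,r-w),max(0,c-w); cr=g[r0:r+w+1,c0:c+w+1]
    z=cr.reshape(-1,1).astype('float32')
    _,lab,cen=cv2.kmeans(z,3,None,(3,50,.1),4,cv2.KMEANS_PP_CENTERS)
    m=(lab.reshape(cr.shape)==np.argmin(cen)).astype(np.uint8)
    m=cv2.morphologyEx(m,cv2.MORPH_CLOSE,np.ones((3,3),np.uint8))
    B=np.array([[x,y,q] for x in(-.03,.03) for y in(-.017,.017) for q in(0,.028)])
    def cost(v):
        R=np.array([[np.cos(v[2]),-np.sin(v[2])],[np.sin(v[2]),np.cos(v[2])]])
        P=np.array([proj(p,[*(R@b[:2]+v[:2]),b[2]]) for b in B])
        h=cv2.convexHull(np.c_[P[:,1]-c0,P[:,0]-r0].astype('float32'))
        im=np.zeros(cr.shape,np.uint8);cv2.fillConvexPoly(im,np.round(h*16).astype(int),1,shift=4)
        return (im!=m).sum()
    c_=atz(p,rc,.014)[:2]
    best=min((minimize(cost,[*c_,a],method='Nelder-Mead',options=dict(initial_simplex=[[*c_,a],[c_[0]+.012,c_[1],a],[c_[0],c_[1]+.012,a],[*c_,a+.3]])) for a in np.radians([-45,-20,0,20,45,70,90,110])),key=lambda o:o.fun)
    return best.x,best.fun,m.sum()
if __name__=='__main__':
    T=read_camera('top');S=read_camera('side');save(S,'s4.png');save(T,'t4.png')
    for n,p in(('T',T),('S',S)):
        for r in recognise(p,'conn1'):
            q=r['point']; X=atz(p,q,.014)
            if X[1]>-.1 or X[0]>.62 or r['conf']<.4: continue
            v,f,k=fit(p,q); print(n,np.round(q).tolist(),round(r['conf'],2),v[:2].round(4),np.degrees(v[2]).round(1),'miss',f,'of',k)
E
python3 conn.py
python3 - <<'E'
import cv2,numpy as np
a=cv2.imread('pics/s4.png')[95:225,215:315];b=cv2.imread('pics/t4.png')[160:260,115:245]
f=lambda i,s:cv2.resize(i,None,fx=s,fy=s,interpolation=cv2.INTER_CUBIC)
a=f(a,3.6);b=f(b,3.3);o=np.zeros((470,800,3),np.uint8);o[:a.shape[0],:a.shape[1]]=a;o[:b.shape[0],365:365+b.shape[1]]=b
cv2.imwrite('pics/z4.png',cv2.convertScaleAbs(o,alpha=1.5,beta=10))
E
```

```text
T [262.0, 369.0] 0.65 [ 0.4191 -0.2871] -27.5 miss 38.0 of 232
T [266.0, 340.0] 0.48 [ 0.4092 -0.1541] 2.1 miss 313.0 of 584
T [227.0, 396.0] 0.47 [ 0.5364 -0.3775] 31.4 miss 50.0 of 210
T [228.0, 362.0] 0.46 [ 0.5552 -0.2212] 1.3 miss 382.0 of 653
S [347.0, 296.0] 0.91 [ 0.5315 -0.2777] -6.9 miss 113.0 of 482
S [310.0, 290.0] 0.87 [ 0.5399 -0.1727] -1.5 miss 100.0 of 405
S [318.0, 240.0] 0.87 [ 0.4114 -0.1801] -9.0 miss 102.0 of 437
S [359.0, 247.0] 0.79 [ 0.4212 -0.2884] -22.2 miss 89.0 of 555
S [385.0, 310.0] 0.69 [ 0.5385 -0.3766] 31.8 miss 144.0 of 553
```

View pics/z4.png

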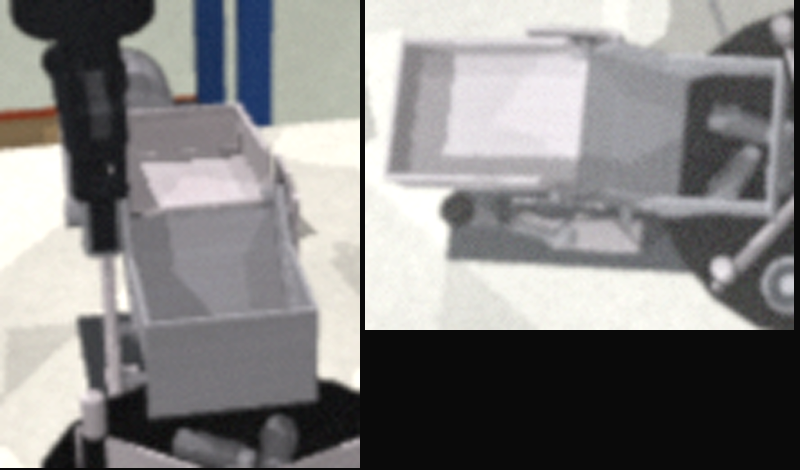

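In the top view, the pan's back rim runs (126.5,172) to (121.7,215.5), with the front edge near column 181.7. The connectors fit at c1 (.541,-.173), c2 (.533,-.279), c3 (.537,-.377), c4 (.410,-.179) and c5 (.420,-.288), with yaws of +8, +2, +30, -23 and -27° taken from the crop. I'll pick c1 first.

Call:
arm_command(
  steps=[
    {"translation": [0.125,0.097,0.1],"twist": [0,0,-0.1],"fingers": 0.4},
    {"translation": [0.125,0.097,0.2],"twist": [0,0,-0.1],"fingers": 0.4},
    {"translation": [0.125,0.097,0.3],"twist": [0,0,-0.1],"fingers": 0.4},
    {"translation": [0.125,0.097,0.38],"twist": [0,0,-0.1],"fingers": 0.4},
    {"translation": [0.125,0.097,0.415],"twist": [0,0,-0.1],"fingers": 0.4},
  ],
)

```text
time: 10.4
eef_pos: [0.5396, -0.1669, 0.136]
tcp_rot: [0.999, 0.055, 0.001, 0.0]
contact_force: [0.2, 0.0, -0.6]
opening: 0.701
finger_force: 0.0
```

Run:
```python
from h import *
T=read_camera('top');S=read_camera('side')
for rc,z in [((172.1,126.5),.219),((215.5,121.7),.219),((172.1,126.5),.23),((176,181.7),.205),((212,181.7),.205)]: print(rc,z,atz(T,rc,z).round(3))
s=get_state();print(s['eef_pos'])
x,y,z=s['eef_pos']
cv2.imwrite('pics/z5.png',cv2.resize(cv2.cvtColor(S['pixels'],cv2.COLOR_RGB2BGR)[250:420,170:370],None,fx=3,fy=3,interpolation=cv2.INTER_CUBIC))
```

```text
(172.1, 126.5) 0.219 [0.626 0.452 0.219]
(215.5, 121.7) 0.219 [0.498 0.452 0.219]
(172.1, 126.5) 0.23 [0.623 0.449 0.23 ]
(176, 181.7) 0.205 [0.626 0.295 0.205]
(212, 181.7) 0.205 [0.518 0.285 0.205]
[ 0.53413457 -0.16446853  0.12891874]
```

View pics/z5.png

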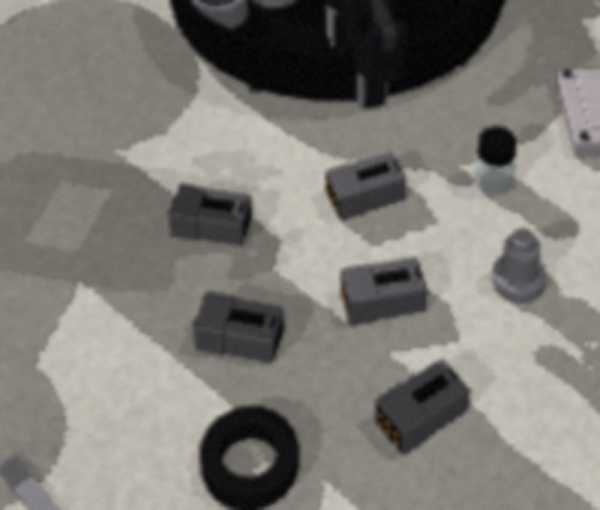

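Call:
arm_command(
  steps=[
    {"translation": [0,0,0.02],"twist": [0,0,0],"fingers": 0.4},
    {"translation": [0,0,0.02],"twist": [0,0,0],"fingers": 0.4},
    {"translation": [0,0,0.02],"twist": [0,0,0],"fingers": 0.4},
  ],
)

```text
time: 10.88
eef_pos: [0.5394, -0.1692, 0.1243]
tcp_rot: [0.999, 0.053, 0.002, 0.001]
contact_force: [0.0, -0.3, -0.3]
opening: 0.699
finger_force: 0.0
```

Call:
arm_command(
  steps=[
    {"translation": [0.002,0.006,0.08],"twist": [0,0,0],"fingers": 0.4},
    {"translation": [0.002,0.006,0.14],"twist": [0,0,0],"fingers": 0.4},
    {"translation": [0.002,0.006,0.157],"twist": [0,0,0],"fingers": 0.4},
    {"translation": [0.002,0.006,0.157],"twist": [0,0,0],"fingers": 0.4},
  ],
)

```text
time: 11.38
eef_pos: [0.5405, -0.1734, 0.0047]
tcp_rot: [0.999, 0.053, 0.0, 0.0]
contact_force: [0.7, 0.2, 0.5]
opening: 0.701
finger_force: 0.0
```

Call:
arm_command(
  grip_force=40,
  steps=[
    {"translation": [0,0,0],"twist": [0,0,0],"fingers": -0.5},
    {"translation": [0,0,0],"twist": [0,0,0],"fingers": -0.5},
    {"translation": [0,0,0],"twist": [0,0,0],"fingers": -0.5},
    {"translation": [0,0,0],"twist": [0,0,0],"fingers": -0.5},
  ],
)

```text
time: 11.88
eef_pos: [0.542, -0.1741, 0.0066]
tcp_rot: [0.999, 0.053, 0.002, 0.001]
contact_force: [-0.7, 1.0, 6.7]
opening: 0.386
finger_force: 40.6
```

Gripped at opening 0.386, about 33 mm. I'll lift, square up and carry it to the pan.

Call:
arm_command(
  steps=[
    {"translation": [0,0,-0.08],"twist": [0,0,0],"fingers": -0.5},
    {"translation": [0,0,-0.16],"twist": [0,0,0.05],"fingers": -0.5},
    {"translation": [0,0,-0.24],"twist": [0,0,0.1],"fingers": -0.5},
    {"translation": [0,0,-0.32],"twist": [0,0,0.1],"fingers": -0.5},
    {"translation": [0,0,-0.4],"twist": [0,0,0.1],"fingers": -0.5},
  ],
)

```text
time: 12.5
eef_pos: [0.5394, -0.1728, 0.3065]
tcp_rot: [1.0, 0.001, 0.001, 0.0]
contact_force: [0.7, -0.1, -0.4]
opening: 0.391
finger_force: 39.7
```

Call:
arm_command(
  steps=[
    {"translation": [0.01,-0.08,0],"twist": [0,0,0],"fingers": -0.5},
    {"translation": [0.02,-0.16,0],"twist": [0,0,0],"fingers": -0.5},
    {"translation": [0.025,-0.24,0],"twist": [0,0,0],"fingers": -0.5},
    {"translation": [0.025,-0.32,0],"twist": [0,0,0],"fingers": -0.5},
    {"translation": [0.025,-0.4,0],"twist": [0,0,0],"fingers": -0.5},
  ],
)

```text
time: 13.12
eef_pos: [0.5577, 0.1289, 0.3045]
tcp_rot: [1.0, 0.001, 0.001, -0.0]
contact_force: [0.1, -0.6, -0.9]
opening: 0.39
finger_force: 39.7
```

Call:
arm_command(
  steps=[
    {"translation": [0,-0.08,0],"twist": [0,0,0],"fingers": -0.5},
    {"translation": [0,-0.16,0],"twist": [0,0,0],"fingers": -0.5},
    {"translation": [0,-0.24,0],"twist": [0,0,0],"fingers": -0.5},
    {"translation": [0,-0.32,0],"twist": [0,0,0],"fingers": -0.5},
    {"translation": [0,-0.36,0],"twist": [0,0,0],"fingers": -0.5},
  ],
)

```text
time: 13.75
eef_pos: [0.5567, 0.3999, 0.304]
tcp_rot: [1.0, 0.002, 0.0, -0.0]
contact_force: [0.3, 0.4, -0.5]
opening: 0.391
finger_force: 39.7
```

Call:
arm_command(
  steps=[
    {"translation": [0,0,0],"twist": [0,0,0],"fingers": -0.5},
    {"translation": [0,0,0],"twist": [0,0,0],"fingers": -0.5},
  ],
)

```text
time: 14.0
eef_pos: [0.5576, 0.3964, 0.3039]
tcp_rot: [1.0, 0.001, 0.0, 0.0]
contact_force: [0.4, -0.8, -1.1]
opening: 0.391
finger_force: 39.7
```

Call:
arm_command(
  steps=[
    {"translation": [0.004,0,0.08],"twist": [0,0,0],"fingers": -0.5},
    {"translation": [0.004,0,0.127],"twist": [0,0,0],"fingers": -0.5},
    {"translation": [0.004,0,0.127],"twist": [0,0,0],"fingers": -0.5},
    {"translation": [0.004,0,0.127],"twist": [0,0,0],"fingers": 0.04},
    {"translation": [0.004,0,0.127],"twist": [0,0,0],"fingers": 0.04},
  ],
)

```text
time: 14.62
eef_pos: [0.5623, 0.3973, 0.2122]
tcp_rot: [1.0, 0.001, 0.003, -0.001]
contact_force: [0.2, -0.1, 1.1]
opening: 0.522
finger_force: 0.0
```

Call:
arm_command(
  steps=[
    {"translation": [0,0,-0.08],"twist": [0,0,0],"fingers": 0.04},
    {"translation": [0,0.02,-0.14],"twist": [0,0,0],"fingers": 0.1},
    {"translation": [0,0.1,-0.15],"twist": [0,0,0],"fingers": 0.4},
    {"translation": [0,0.18,-0.15],"twist": [0,0,0],"fingers": 0.4},
    {"translation": [0,0.26,-0.15],"twist": [0,0,0],"fingers": 0.4},
  ],
)

```text
time: 15.25
eef_pos: [0.5614, 0.2004, 0.324]
tcp_rot: [1.0, 0.001, 0.003, -0.0]
contact_force: [0.5, -0.7, -1.1]
opening: 0.7
finger_force: 0.0
```

Call:
arm_command(
  steps=[
    {"translation": [0,0.08,0],"twist": [0,0,0],"fingers": 0.4},
    {"translation": [0,0.16,0],"twist": [0,0,0],"fingers": 0.4},
    {"translation": [0,0.24,0],"twist": [0,0,0],"fingers": 0.4},
    {"translation": [0,0.32,0],"twist": [0,0,0],"fingers": 0.4},
    {"translation": [0,0.4,0],"twist": [0,0,0],"fingers": 0.4},
  ],
)

```text
time: 15.88
eef_pos: [0.5617, -0.1001, 0.3238]
tcp_rot: [1.0, 0.001, 0.002, 0.001]
contact_force: [1.3, 0.1, -0.4]
opening: 0.699
finger_force: 0.0
```

```bash
cat > look.py <<'E'
import sys;from conn import *
n=sys.argv[1]
T=read_camera('top');S=read_camera('side');save(S,'s%s.png'%n);save(T,'t%s.png'%n)
a=cv2.imread('pics/s%s.png'%n)[95:205,215:325];b=cv2.imread('pics/t%s.png'%n)[160:240,110:220]
c=cv2.imread('pics/s%s.png'%n)[270:420,170:370]
f=lambda i,s:cv2.resize(i,None,fx=s,fy=s,interpolation=cv2.INTER_CUBIC)
a=f(a,3);b=f(b,3);c=f(c,1.6);o=np.zeros((580,670,3),np.uint8);o[:330,:330]=a;o[:240,335:665]=b;o[335:575,:320]=c
cv2.imwrite('pics/z%s.png'%n,cv2.convertScaleAbs(o,alpha=1.4,beta=10))
for r in recognise(S,'conn1'):
    q=r['point']; X=atz(S,q,.014)
    if X[1]>-.1 or X[0]>.62 or r['conf']<.4: continue
    v,g,k=fit(S,q); print(np.round(q).tolist(),round(r['conf'],2),'pt',X[:2].round(3),v[:2].round(4),np.degrees(v[2]).round(1),'miss',g,'of',k)
for p in(T,S): print([(np.round(r['point']).tolist(),round(r['conf'],2)) for r in recognise(p,'conn1') if atz(p,r['point'],.2)[1]>.2])
s=get_state();print(s['eef_pos'],s['time'])
E
python3 look.py 6
```

```text
[345.0, 297.0] 0.93 pt [ 0.532 -0.271] [ 0.5325 -0.2764] -10.9 miss 109.0 of 483
[385.0, 312.0] 0.91 pt [ 0.542 -0.376] [ 0.5362 -0.3771] 31.8 miss 138.0 of 563
[357.0, 248.0] 0.66 pt [ 0.418 -0.283] [ 0.421  -0.2888] -22.9 miss 62.0 of 582
[318.0, 238.0] 0.64 pt [ 0.409 -0.167] [ 0.4119 -0.1774] -12.7 miss 97.0 of 440
[([197.0, 143.0], 0.78)]
[([135.0, 262.0], 0.79), ([141.0, 250.0], 0.63)]
[ 0.5617559  -0.0980125   0.32258656] 16.125
```

View pics/z6.png

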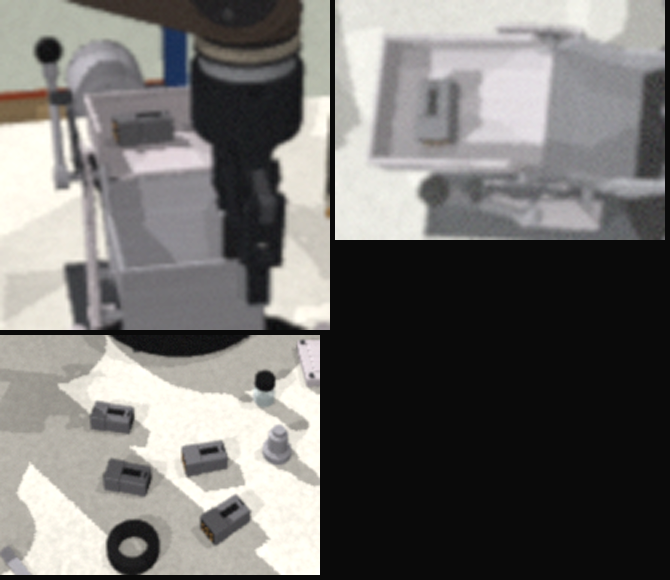

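c1 rests in the pan near y ≈ 0.40 and did not slide, and the other four connectors are undisturbed. Next is c2, which I'll use to push c1 back as I place it.

Call:
arm_command(
  steps=[
    {"translation": [-0.015,0.08,0.02],"twist": [0,0,-0.03],"fingers": 0.4},
    {"translation": [-0.03,0.15,0.06],"twist": [0,0,-0.03],"fingers": 0.4},
    {"translation": [-0.039,0.2,0.13],"twist": [0,0,-0.03],"fingers": 0.4},
    {"translation": [-0.039,0.24,0.2],"twist": [0,0,-0.03],"fingers": 0.4},
    {"translation": [-0.039,0.24,0.28],"twist": [0,0,-0.03],"fingers": 0.4},
  ],
)

```text
time: 16.75
eef_pos: [0.5341, -0.2792, 0.1114]
tcp_rot: [1.0, 0.016, 0.002, 0.001]
contact_force: [0.7, 0.2, -1.0]
opening: 0.7
finger_force: 0.0
```

Call:
arm_command(
  steps=[
    {"translation": [0,0,0],"twist": [0,0,0],"fingers": 0.4},
    {"translation": [0,0,0],"twist": [0,0,0],"fingers": 0.4},
  ],
)

```text
time: 17.0
eef_pos: [0.5344, -0.2777, 0.1138]
tcp_rot: [1.0, 0.018, 0.002, 0.001]
contact_force: [0.7, 0.8, 0.2]
opening: 0.697
finger_force: 0.0
```

Call:
arm_command(
  steps=[
    {"translation": [0,0,0.08],"twist": [0,0,0],"fingers": 0.4},
    {"translation": [0,0,0.13],"twist": [0,0,0],"fingers": 0.4},
    {"translation": [0,0,0.143],"twist": [0,0,0],"fingers": 0.4},
    {"translation": [0,0,0.143],"twist": [0,0,0],"fingers": 0.4},
  ],
)

```text
time: 17.5
eef_pos: [0.5344, -0.2789, 0.0064]
tcp_rot: [1.0, 0.017, 0.002, 0.001]
contact_force: [0.6, -0.4, -0.3]
opening: 0.703
finger_force: 0.0
```

Call:
arm_command(
  grip_force=40,
  steps=[
    {"translation": [0,0,0],"twist": [0,0,0],"fingers": -0.5},
    {"translation": [0,0,0],"twist": [0,0,0],"fingers": -0.5},
    {"translation": [0,0,0],"twist": [0,0,0],"fingers": -0.5},
    {"translation": [0,0,0],"twist": [0,0,0],"fingers": -0.5},
  ],
)

```text
time: 18.0
eef_pos: [0.5344, -0.2794, 0.0068]
tcp_rot: [1.0, 0.016, 0.002, 0.001]
contact_force: [0.4, 0.9, 6.3]
opening: 0.386
finger_force: 42.5
```

Call:
arm_command(
  steps=[
    {"translation": [0,0,-0.08],"twist": [0,0,0],"fingers": -0.5},
    {"translation": [0,0,-0.16],"twist": [0,0,0.03],"fingers": -0.5},
    {"translation": [0,0,-0.24],"twist": [0,0,0.03],"fingers": -0.5},
    {"translation": [0,0,-0.32],"twist": [0,0,0.03],"fingers": -0.5},
    {"translation": [0,0,-0.4],"twist": [0,0,0.03],"fingers": -0.5},
  ],
)

```text
time: 18.62
eef_pos: [0.5321, -0.2779, 0.3065]
tcp_rot: [1.0, 0.001, 0.0, 0.0]
contact_force: [0.6, -0.8, -1.2]
opening: 0.387
finger_force: 41.7
```

Call:
arm_command(
  steps=[
    {"translation": [0.01,-0.08,0],"twist": [0,0,0],"fingers": -0.5},
    {"translation": [0.02,-0.16,0],"twist": [0,0,0],"fingers": -0.5},
    {"translation": [0.03,-0.24,0],"twist": [0,0,0],"fingers": -0.5},
    {"translation": [0.037,-0.32,0],"twist": [0,0,0],"fingers": -0.5},
    {"translation": [0.037,-0.4,0],"twist": [0,0,0],"fingers": -0.5},
  ],
)

```text
time: 19.25
eef_pos: [0.5596, 0.0238, 0.3044]
tcp_rot: [1.0, 0.001, 0.001, 0.0]
contact_force: [0.5, 0.9, -0.6]
opening: 0.386
finger_force: 41.6
```

Call:
arm_command(
  steps=[
    {"translation": [0,-0.08,0],"twist": [0,0,0],"fingers": -0.5},
    {"translation": [0,-0.16,0],"twist": [0,0,0],"fingers": -0.5},
    {"translation": [0,-0.24,0],"twist": [0,0,0],"fingers": -0.5},
    {"translation": [0,-0.32,0],"twist": [0,0,0],"fingers": -0.5},
    {"translation": [0,-0.4,0],"twist": [0,0,0],"fingers": -0.5},
  ],
)

```text
time: 19.88
eef_pos: [0.559, 0.3238, 0.3045]
tcp_rot: [1.0, 0.001, 0.001, -0.0]
contact_force: [1.1, -0.4, -1.1]
opening: 0.386
finger_force: 41.6
```

Call:
arm_command(
  steps=[
    {"translation": [0,-0.03,0],"twist": [0,0,0],"fingers": -0.5},
    {"translation": [0,-0.03,0],"twist": [0,0,0],"fingers": -0.5},
    {"translation": [0,-0.03,0],"twist": [0,0,0],"fingers": -0.5},
  ],
)

```text
time: 20.25
eef_pos: [0.5595, 0.3432, 0.3039]
tcp_rot: [1.0, 0.0, 0.0, 0.0]
contact_force: [0.7, -0.1, -1.1]
opening: 0.383
finger_force: 41.7
```

Call:
arm_command(
  steps=[
    {"translation": [0.003,0,0.08],"twist": [0,0,0],"fingers": -0.5},
    {"translation": [0.003,0,0.128],"twist": [0,0,0],"fingers": -0.5},
    {"translation": [0.003,0,0.128],"twist": [0,0,0],"fingers": -0.5},
    {"translation": [0.003,-0.025,0.131],"twist": [0,0,0],"fingers": -0.5},
    {"translation": [0.003,-0.044,0.132],"twist": [0,0,0],"fingers": -0.5},
  ],
)

```text
time: 20.88
eef_pos: [0.5618, 0.378, 0.205]
tcp_rot: [1.0, 0.0, 0.0, -0.0]
contact_force: [-0.3, -0.5, -1.1]
opening: 0.39
finger_force: 58.4
```

Call:
arm_command(
  steps=[
    {"translation": [0,-0.006,0],"twist": [0,0,0],"fingers": -0.5},
    {"translation": [0,-0.006,0],"twist": [0,0,0],"fingers": -0.5},
  ],
)

```text
time: 21.12
eef_pos: [0.5613, 0.3826, 0.2047]
tcp_rot: [1.0, 0.001, -0.0, 0.0]
contact_force: [0.3, -0.7, 0.0]
opening: 0.384
finger_force: 58.3
```

Call:
arm_command(
  steps=[
    {"translation": [0,0,0],"twist": [0,0,0],"fingers": 0.04},
    {"translation": [0,0,0],"twist": [0,0,0],"fingers": 0.04},
    {"translation": [0,0,-0.08],"twist": [0,0,0],"fingers": 0.04},
    {"translation": [0,0.02,-0.14],"twist": [0,0,0],"fingers": 0.1},
    {"translation": [0,0.1,-0.15],"twist": [0,0,0],"fingers": 0.4},
  ],
)

```text
time: 21.75
eef_pos: [0.563, 0.3084, 0.3232]
tcp_rot: [1.0, 0.003, 0.005, -0.002]
contact_force: [0.7, 0.0, 0.4]
opening: 0.702
finger_force: 0.0
```

Call:
arm_command(
  steps=[
    {"translation": [0,0.08,0],"twist": [0,0,0],"fingers": 0.4},
    {"translation": [0,0.16,0],"twist": [0,0,0],"fingers": 0.4},
    {"translation": [0,0.24,0],"twist": [0,0,0],"fingers": 0.4},
    {"translation": [0,0.32,0],"twist": [0,0,0],"fingers": 0.4},
    {"translation": [0,0.4,0],"twist": [0,0,0],"fingers": 0.4},
  ],
)

```text
time: 22.38
eef_pos: [0.5617, 0.0049, 0.3178]
tcp_rot: [1.0, 0.001, 0.001, 0.0]
contact_force: [1.2, 0.1, -0.5]
opening: 0.702
finger_force: 0.0
```

Call:
arm_command(
  steps=[
    {"translation": [0,0.08,0],"twist": [0,0,0],"fingers": 0.4},
    {"translation": [0,0.16,0],"twist": [0,0,0],"fingers": 0.4},
    {"translation": [0,0.24,0],"twist": [0,0,0],"fingers": 0.4},
    {"translation": [0,0.32,0],"twist": [0,0,0],"fingers": 0.4},
    {"translation": [0,0.32,0],"twist": [0,0,0],"fingers": 0.4},
  ],
)

```text
time: 23.0
eef_pos: [0.5616, -0.2372, 0.3169]
tcp_rot: [1.0, -0.002, -0.0, 0.0]
contact_force: [0.5, 0.7, 0.7]
opening: 0.703
finger_force: 0.0
```

```bash
python3 look.py 7
```

```text
[358.0, 246.0] 0.95 pt [ 0.414 -0.284] [ 0.422  -0.2883] -26.7 miss 69.0 of 577
[382.0, 311.0] 0.9 pt [ 0.541 -0.37 ] [ 0.5385 -0.3756] 32.5 miss 121.0 of 579
[320.0, 237.0] 0.75 pt [ 0.407 -0.171] [ 0.4122 -0.177 ] -12.7 miss 102.0 of 433
[([193.0, 131.0], 0.87), ([197.0, 149.0], 0.65)]
[([137.0, 262.0], 0.68)]
[ 0.56256132 -0.2317055   0.31752421] 23.25
```

Two connectors are now in the pan, at y ≈ 0.43 and 0.385. Next is c3.

Call:
arm_command(
  steps=[
    {"translation": [-0.01,0.06,0.04],"twist": [0,0,-0.15],"fingers": 0.4},
    {"translation": [-0.02,0.12,0.1],"twist": [0,0,-0.3],"fingers": 0.4},
    {"translation": [-0.031,0.19,0.15],"twist": [0,0,-0.45],"fingers": 0.4},
    {"translation": [-0.031,0.19,0.22],"twist": [0,0,-0.52],"fingers": 0.4},
    {"translation": [-0.031,0.19,0.276],"twist": [0,0,-0.52],"fingers": 0.4},
  ],
)

```text
time: 23.88
eef_pos: [0.5392, -0.3745, 0.1081]
tcp_rot: [0.963, 0.27, -0.0, -0.001]
contact_force: [0.2, 0.7, -0.1]
opening: 0.702
finger_force: 0.0
```

Call:
arm_command(
  steps=[
    {"translation": [0,0,0],"twist": [0,0,0],"fingers": 0.4},
    {"translation": [0,0,0],"twist": [0,0,0],"fingers": 0.4},
  ],
)

```text
time: 24.12
eef_pos: [0.5409, -0.3755, 0.1126]
tcp_rot: [0.963, 0.27, 0.001, 0.001]
contact_force: [0.2, -0.3, 1.3]
opening: 0.701
finger_force: 0.0
```

Call:
arm_command(
  steps=[
    {"translation": [0,0,0.08],"twist": [0,0,0],"fingers": 0.4},
    {"translation": [0,0,0.13],"twist": [0,0,0],"fingers": 0.4},
    {"translation": [0,0,0.142],"twist": [0,0,0],"fingers": 0.4},
    {"translation": [0,0,0.142],"twist": [0,0,0],"fingers": 0.4},
  ],
)

```text
time: 24.62
eef_pos: [0.5409, -0.3765, 0.0061]
tcp_rot: [0.963, 0.27, 0.001, 0.002]
contact_force: [-0.5, 0.2, 0.4]
opening: 0.697
finger_force: 0.0
```

Call:
arm_command(
  grip_force=40,
  steps=[
    {"translation": [0,0,0],"twist": [0,0,0],"fingers": -0.5},
    {"translation": [0,0,0],"twist": [0,0,0],"fingers": -0.5},
    {"translation": [0,0,0],"twist": [0,0,0],"fingers": -0.5},
    {"translation": [0,0,0],"twist": [0,0,0],"fingers": -0.5},
  ],
)

```text
time: 25.12
eef_pos: [0.5413, -0.3772, 0.0072]
tcp_rot: [0.963, 0.27, 0.001, 0.002]
contact_force: [0.0, 0.1, 6.3]
opening: 0.398
finger_force: 38.9
```

Call:
arm_command(
  steps=[
    {"translation": [0,0,-0.08],"twist": [0,0,0],"fingers": -0.5},
    {"translation": [0,0,-0.16],"twist": [0,0,0.15],"fingers": -0.5},
    {"translation": [0,0,-0.24],"twist": [0,0,0.3],"fingers": -0.5},
    {"translation": [0,0,-0.32],"twist": [0,0,0.45],"fingers": -0.5},
    {"translation": [0,0,-0.4],"twist": [0,0,0.52],"fingers": -0.5},
  ],
)

```text
time: 25.75
eef_pos: [0.5391, -0.3753, 0.3065]
tcp_rot: [1.0, -0.001, 0.0, 0.0]
contact_force: [0.0, -0.9, -0.8]
opening: 0.4
finger_force: 38.6
```

Call:
arm_command(
  steps=[
    {"translation": [0.01,-0.08,0],"twist": [0,0,0],"fingers": -0.5},
    {"translation": [0.02,-0.16,0],"twist": [0,0,0],"fingers": -0.5},
    {"translation": [0.03,-0.24,0],"twist": [0,0,0],"fingers": -0.5},
    {"translation": [0.03,-0.32,0],"twist": [0,0,0],"fingers": -0.5},
    {"translation": [0.03,-0.4,0],"twist": [0,0,0],"fingers": -0.5},
  ],
)

```text
time: 26.38
eef_pos: [0.5611, -0.0736, 0.3044]
tcp_rot: [1.0, 0.001, 0.001, 0.0]
contact_force: [1.2, -0.4, -0.4]
opening: 0.397
finger_force: 38.6
```

Call:
arm_command(
  steps=[
    {"translation": [0,-0.08,0],"twist": [0,0,0],"fingers": -0.5},
    {"translation": [0,-0.16,0],"twist": [0,0,0],"fingers": -0.5},
    {"translation": [0,-0.24,0],"twist": [0,0,0],"fingers": -0.5},
    {"translation": [0,-0.32,0],"twist": [0,0,0],"fingers": -0.5},
    {"translation": [0,-0.4,0],"twist": [0,0,0],"fingers": -0.5},
  ],
)

```text
time: 27.0
eef_pos: [0.5606, 0.2263, 0.3046]
tcp_rot: [1.0, 0.001, 0.001, -0.0]
contact_force: [0.8, -0.2, 0.2]
opening: 0.398
finger_force: 38.6
```

Call:
arm_command(
  steps=[
    {"translation": [0,-0.08,0],"twist": [0,0,0],"fingers": -0.5},
    {"translation": [0,-0.13,0],"twist": [0,0,0],"fingers": -0.5},
    {"translation": [0,-0.13,0],"twist": [0,0,0],"fingers": -0.5},
    {"translation": [0,-0.13,0],"twist": [0,0,0],"fingers": -0.5},
  ],
)

```text
time: 27.5
eef_pos: [0.5607, 0.3215, 0.3039]
tcp_rot: [1.0, 0.001, 0.0, 0.0]
contact_force: [-1.2, -0.4, -0.6]
opening: 0.4
finger_force: 38.6
```

Call:
arm_command(
  steps=[
    {"translation": [0,0,0.08],"twist": [0,0,0],"fingers": -0.5},
    {"translation": [0,0,0.118],"twist": [0,0,0],"fingers": -0.5},
    {"translation": [0,-0.01,0.121],"twist": [0,0,0],"fingers": -0.5},
    {"translation": [0,-0.025,0.124],"twist": [0,0,0],"fingers": -0.5},
    {"translation": [0,-0.036,0.127],"twist": [0,0,0],"fingers": -0.5},
  ],
)

```text
time: 28.12
eef_pos: [0.5615, 0.3497, 0.21]
tcp_rot: [1.0, 0.001, 0.001, -0.001]
contact_force: [0.0, -0.2, 0.2]
opening: 0.391
finger_force: 39.8
```

Call:
arm_command(
  steps=[
    {"translation": [0,0,0],"twist": [0,0,0],"fingers": -0.5},
    {"translation": [0,0,0],"twist": [0,0,0],"fingers": 0.02},
    {"translation": [0,0,0],"twist": [0,0,0],"fingers": 0.02},
    {"translation": [0,0,-0.08],"twist": [0,0,0],"fingers": 0.02},
    {"translation": [0,0.02,-0.14],"twist": [0,0,0],"fingers": 0.1},
  ],
)

```text
time: 28.75
eef_pos: [0.5609, 0.3343, 0.3156]
tcp_rot: [1.0, 0.001, 0.001, -0.0]
contact_force: [0.4, -0.4, 0.1]
opening: 0.549
finger_force: 0.0
```

Call:
arm_command(
  steps=[
    {"translation": [0,0.08,0],"twist": [0,0,0],"fingers": 0.4},
    {"translation": [0,0.16,0],"twist": [0,0,0],"fingers": 0.4},
    {"translation": [0,0.24,0],"twist": [0,0,0],"fingers": 0.4},
    {"translation": [-0.03,0.32,0],"twist": [0,0,0],"fingers": 0.4},
    {"translation": [-0.06,0.39,0],"twist": [0,0,0],"fingers": 0.4},
  ],
)

```text
time: 29.38
eef_pos: [0.5155, 0.0393, 0.3137]
tcp_rot: [1.0, 0.0, 0.0, 0.0]
contact_force: [1.0, 0.3, 0.7]
opening: 0.705
finger_force: 0.0
```

Call:
arm_command(
  steps=[
    {"translation": [-0.03,0.06,0],"twist": [0,0,0.1],"fingers": 0.4},
    {"translation": [-0.06,0.12,0],"twist": [0,0,0.2],"fingers": 0.4},
    {"translation": [-0.08,0.18,0],"twist": [0,0,0.33],"fingers": 0.4},
    {"translation": [-0.08,0.18,0],"twist": [0,0,0.33],"fingers": 0.4},
  ],
)

```text
time: 29.88
eef_pos: [0.4556, -0.0961, 0.3139]
tcp_rot: [0.985, -0.174, 0.0, 0.0]
contact_force: [-0.5, -0.2, -0.6]
opening: 0.699
finger_force: 0.0
```

```bash
python3 look.py 8
```

```text
[359.0, 249.0] 0.76 pt [ 0.419 -0.288] [ 0.4209 -0.2885] -21.7 miss 91.0 of 553
[317.0, 238.0] 0.71 pt [ 0.408 -0.163] [ 0.412  -0.1797] -14.3 miss 102.0 of 438
[([196.0, 162.0], 0.88), ([198.0, 144.0], 0.79), ([195.0, 131.0], 0.78), ([186.0, 151.0], 0.5)]
[([139.0, 268.0], 0.57)]
[ 0.45673881 -0.09278957  0.31353431] 30.125
```

Three are in the pan. Next is c4.

Call:
arm_command(
  steps=[
    {"translation": [-0.01,0.06,0.04],"twist": [0,0,0],"fingers": 0.4},
    {"translation": [-0.018,0.128,0.08],"twist": [0,0,0],"fingers": 0.4},
    {"translation": [-0.018,0.128,0.16],"twist": [0,0,0],"fingers": 0.4},
    {"translation": [-0.018,0.128,0.24],"twist": [0,0,0],"fingers": 0.4},
    {"translation": [-0.018,0.128,0.272],"twist": [0,0,0],"fingers": 0.4},
  ],
)

```text
time: 30.75
eef_pos: [0.4095, -0.1771, 0.1054]
tcp_rot: [0.985, -0.17, -0.003, -0.002]
contact_force: [0.8, -0.2, -0.1]
opening: 0.699
finger_force: 0.0
```

Call:
arm_command(
  steps=[
    {"translation": [0,0,0],"twist": [0,0,0],"fingers": 0.4},
    {"translation": [0,0,0],"twist": [0,0,0],"fingers": 0.4},
  ],
)

```text
time: 31.0
eef_pos: [0.4127, -0.1797, 0.111]
tcp_rot: [0.985, -0.17, 0.001, 0.001]
contact_force: [0.1, -0.4, 0.3]
opening: 0.697
finger_force: 0.0
```

Call:
arm_command(
  steps=[
    {"translation": [0,0,0.08],"twist": [0,0,0],"fingers": 0.4},
    {"translation": [0,0,0.13],"twist": [0,0,0],"fingers": 0.4},
    {"translation": [0,0,0.14],"twist": [0,0,0],"fingers": 0.4},
    {"translation": [0,0,0.14],"twist": [0,0,0],"fingers": 0.4},
  ],
)

```text
time: 31.5
eef_pos: [0.4128, -0.1803, 0.0061]
tcp_rot: [0.985, -0.171, 0.001, 0.001]
contact_force: [-0.2, -0.3, -0.1]
opening: 0.699
finger_force: 0.0
```

Call:
arm_command(
  grip_force=40,
  steps=[
    {"translation": [0,0,0],"twist": [0,0,0],"fingers": -0.5},
    {"translation": [0,0,0],"twist": [0,0,0],"fingers": -0.5},
    {"translation": [0,0,0],"twist": [0,0,0],"fingers": -0.5},
    {"translation": [0,0,0],"twist": [0,0,0],"fingers": -0.5},
  ],
)

```text
time: 32.0
eef_pos: [0.4132, -0.1807, 0.0067]
tcp_rot: [0.985, -0.171, 0.002, 0.001]
contact_force: [-0.2, 0.5, 7.2]
opening: 0.389
finger_force: 41.9
```

Call:
arm_command(
  steps=[
    {"translation": [0,0,-0.08],"twist": [0,0,0],"fingers": -0.5},
    {"translation": [0,0,-0.16],"twist": [0,0,-0.1],"fingers": -0.5},
    {"translation": [0,0,-0.24],"twist": [0,0,-0.2],"fingers": -0.5},
    {"translation": [0,0,-0.32],"twist": [0,0,-0.33],"fingers": -0.5},
    {"translation": [0,0,-0.4],"twist": [0,0,-0.33],"fingers": -0.5},
  ],
)

```text
time: 32.62
eef_pos: [0.4108, -0.1792, 0.307]
tcp_rot: [1.0, 0.001, 0.001, 0.0]
contact_force: [0.6, -1.1, -0.9]
opening: 0.391
finger_force: 41.0
```

Call:
arm_command(
  steps=[
    {"translation": [0.03,-0.07,0],"twist": [0,0,0],"fingers": -0.5},
    {"translation": [0.06,-0.14,0],"twist": [0,0,0],"fingers": -0.5},
    {"translation": [0.09,-0.21,0],"twist": [0,0,0],"fingers": -0.5},
    {"translation": [0.12,-0.28,0],"twist": [0,0,0],"fingers": -0.5},
    {"translation": [0.15,-0.35,0],"twist": [0,0,0],"fingers": -0.5},
  ],
)

```text
time: 33.25
eef_pos: [0.5237, 0.085, 0.305]
tcp_rot: [1.0, 0.001, 0.001, 0.0]
contact_force: [0.8, -1.0, 0.3]
opening: 0.389
finger_force: 41.0
```

Call:
arm_command(
  steps=[
    {"translation": [0.03,-0.07,0],"twist": [0,0,0],"fingers": -0.5},
    {"translation": [0.05,-0.14,0],"twist": [0,0,0],"fingers": -0.5},
    {"translation": [0.05,-0.21,0],"twist": [0,0,0],"fingers": -0.5},
    {"translation": [0.05,-0.27,0],"twist": [0,0,0],"fingers": -0.5},
    {"translation": [0.05,-0.274,0],"twist": [0,0,0],"fingers": -0.5},
  ],
)

```text
time: 33.88
eef_pos: [0.5598, 0.2912, 0.3044]
tcp_rot: [1.0, 0.003, -0.0, -0.0]
contact_force: [0.3, -0.6, -0.5]
opening: 0.388
finger_force: 41.0
```

Call:
arm_command(
  steps=[
    {"translation": [0,0,0],"twist": [0,0,0],"fingers": -0.5},
    {"translation": [0,0,0],"twist": [0,0,0],"fingers": -0.5},
  ],
)

```text
time: 34.12
eef_pos: [0.5608, 0.2874, 0.3047]
tcp_rot: [1.0, 0.0, 0.0, 0.0]
contact_force: [0.8, 0.1, -1.6]
opening: 0.392
finger_force: 41.0
```

Call:
arm_command(
  steps=[
    {"translation": [0,0,0.08],"twist": [0,0,0],"fingers": -0.5},
    {"translation": [0,0,0.115],"twist": [0,0,0],"fingers": -0.5},
    {"translation": [0,-0.012,0.116],"twist": [0,0,0],"fingers": -0.5},
    {"translation": [0,-0.028,0.118],"twist": [0,0,0],"fingers": -0.5},
    {"translation": [0,-0.042,0.121],"twist": [0,0,0],"fingers": -0.5},
  ],
)

```text
time: 34.75
eef_pos: [0.5613, 0.3211, 0.2153]
tcp_rot: [1.0, 0.001, 0.001, -0.001]
contact_force: [-0.3, -1.2, 1.5]
opening: 0.39
finger_force: 43.3
```

Call:
arm_command(
  steps=[
    {"translation": [0,0,0],"twist": [0,0,0],"fingers": -0.5},
    {"translation": [0,0,0],"twist": [0,0,0],"fingers": 0.0},
    {"translation": [0,0,0],"twist": [0,0,0],"fingers": 0.0},
    {"translation": [0,0,-0.08],"twist": [0,0,0],"fingers": 0.0},
    {"translation": [0,0.02,-0.13],"twist": [0,0,0],"fingers": 0.1},
  ],
)

```text
time: 35.38
eef_pos: [0.5611, 0.3057, 0.3144]
tcp_rot: [1.0, 0.001, 0.002, -0.001]
contact_force: [1.0, 0.2, 0.5]
opening: 0.551
finger_force: 0.0
```

Call:
arm_command(
  steps=[
    {"translation": [-0.03,0.07,0],"twist": [0,0,0],"fingers": 0.4},
    {"translation": [-0.06,0.14,0],"twist": [0,0,0],"fingers": 0.4},
    {"translation": [-0.09,0.21,0],"twist": [0,0,0],"fingers": 0.4},
    {"translation": [-0.12,0.28,0],"twist": [0,0,0],"fingers": 0.4},
    {"translation": [-0.15,0.35,0],"twist": [0,0,0],"fingers": 0.4},
  ],
)

```text
time: 36.0
eef_pos: [0.4476, 0.0411, 0.3119]
tcp_rot: [1.0, 0.001, 0.001, 0.0]
contact_force: [0.8, -0.3, 0.1]
opening: 0.698
finger_force: 0.0
```

Call:
arm_command(
  steps=[
    {"translation": [0,0.07,0],"twist": [0,0,0.1],"fingers": 0.4},
    {"translation": [0,0.14,0],"twist": [0,0,0.2],"fingers": 0.4},
    {"translation": [0,0.21,0],"twist": [0,0,0.3],"fingers": 0.4},
    {"translation": [0,0.28,0],"twist": [0,0,0.43],"fingers": 0.4},
    {"translation": [0,0.28,0],"twist": [0,0,0.43],"fingers": 0.4},
  ],
)

```text
time: 36.62
eef_pos: [0.4485, -0.1704, 0.3115]
tcp_rot: [0.974, -0.225, 0.0, 0.0]
contact_force: [-0.0, 0.6, 0.2]
opening: 0.701
finger_force: 0.0
```

```bash
python3 look.py 9
```

```text
[358.0, 246.0] 0.59 pt [ 0.413 -0.284] [ 0.4217 -0.2888] 152.5 miss 66.0 of 583
[([200.0, 139.0], 0.67), ([197.0, 129.0], 0.67), ([198.0, 172.0], 0.55), ([198.0, 157.0], 0.51)]
[([136.0, 271.0], 0.59)]
[ 0.44895027 -0.16629441  0.31144757] 36.875
```

View pics/z9.png

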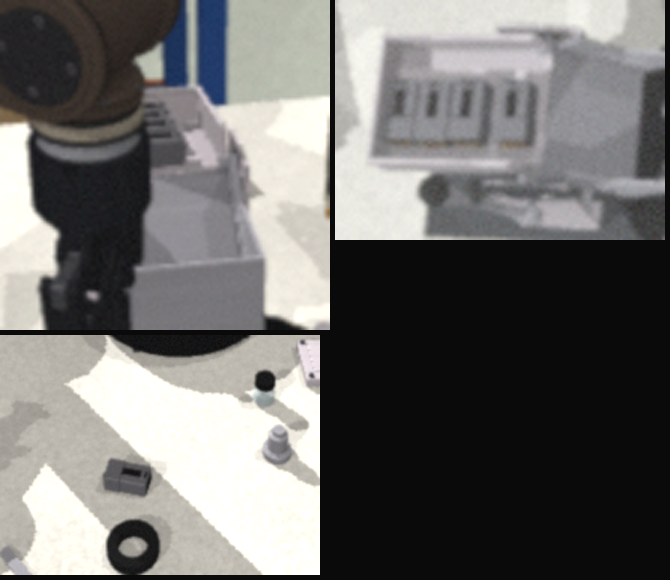

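The pan holds four connectors in a neat row. c5 remains at (0.421,-0.288), yaw -26°.

Call:
arm_command(
  steps=[
    {"translation": [0.02,0.08,0.02],"twist": [0,0,0],"fingers": 0.4},
    {"translation": [0.036,0.16,0.04],"twist": [0,0,0],"fingers": 0.4},
    {"translation": [0.036,0.16,0.12],"twist": [0,0,0],"fingers": 0.4},
    {"translation": [0.036,0.16,0.2],"twist": [0,0,0],"fingers": 0.4},
    {"translation": [0.036,0.16,0.268],"twist": [0,0,0],"fingers": 0.4},
  ],
)

```text
time: 37.5
eef_pos: [0.4211, -0.2858, 0.1083]
tcp_rot: [0.975, -0.222, -0.0, -0.0]
contact_force: [-0.5, 0.2, -0.4]
opening: 0.704
finger_force: 0.0
```

Call:
arm_command(
  steps=[
    {"translation": [0,0,0],"twist": [0,0,0],"fingers": 0.4},
    {"translation": [0,0,0],"twist": [0,0,0],"fingers": 0.4},
  ],
)

```text
time: 37.75
eef_pos: [0.4226, -0.2877, 0.1125]
tcp_rot: [0.975, -0.222, 0.001, 0.001]
contact_force: [0.1, -0.4, 0.4]
opening: 0.7
finger_force: 0.0
```

Call:
arm_command(
  steps=[
    {"translation": [0,0,0.08],"twist": [0,0,0],"fingers": 0.4},
    {"translation": [0,0,0.13],"twist": [0,0,0],"fingers": 0.4},
    {"translation": [0,0,0.142],"twist": [0,0,0],"fingers": 0.4},
    {"translation": [0,0,0.142],"twist": [0,0,0],"fingers": 0.4},
  ],
)

```text
time: 38.25
eef_pos: [0.4227, -0.2886, 0.0059]
tcp_rot: [0.975, -0.222, 0.002, 0.001]
contact_force: [-0.1, -0.0, -0.5]
opening: 0.703
finger_force: 0.0
```

Call:
arm_command(
  grip_force=40,
  steps=[
    {"translation": [0,0,0],"twist": [0,0,0],"fingers": -0.5},
    {"translation": [0,0,0],"twist": [0,0,0],"fingers": -0.5},
    {"translation": [0,0,0],"twist": [0,0,0],"fingers": -0.5},
    {"translation": [0,0,0],"twist": [0,0,0],"fingers": -0.5},
  ],
)

```text
time: 38.75
eef_pos: [0.4228, -0.2889, 0.0064]
tcp_rot: [0.975, -0.222, 0.002, 0.001]
contact_force: [-0.4, 0.5, 6.3]
opening: 0.388
finger_force: 41.2
```

Call:
arm_command(
  steps=[
    {"translation": [0,0,-0.08],"twist": [0,0,0],"fingers": -0.5},
    {"translation": [0,0,-0.16],"twist": [0,0,-0.13],"fingers": -0.5},
    {"translation": [0,0,-0.24],"twist": [0,0,-0.28],"fingers": -0.5},
    {"translation": [0,0,-0.33],"twist": [0,0,-0.43],"fingers": -0.5},
    {"translation": [0,0,-0.41],"twist": [0,0,-0.43],"fingers": -0.5},
  ],
)

```text
time: 39.38
eef_pos: [0.4207, -0.2869, 0.3115]
tcp_rot: [1.0, 0.001, 0.001, 0.001]
contact_force: [0.4, 0.1, -1.2]
opening: 0.387
finger_force: 40.3
```

Call:
arm_command(
  steps=[
    {"translation": [0.02,-0.08,0],"twist": [0,0,0],"fingers": -0.5},
    {"translation": [0.04,-0.16,0],"twist": [0,0,0],"fingers": -0.5},
    {"translation": [0.06,-0.24,0],"twist": [0,0,0],"fingers": -0.5},
    {"translation": [0.08,-0.32,0],"twist": [0,0,0],"fingers": -0.5},
    {"translation": [0.1,-0.4,0],"twist": [0,0,0],"fingers": -0.5},
  ],
)

```text
time: 40.0
eef_pos: [0.4956, 0.0148, 0.3096]
tcp_rot: [1.0, 0.001, 0.001, 0.0]
contact_force: [0.6, -0.0, -2.1]
opening: 0.386
finger_force: 40.3
```

Call:
arm_command(
  steps=[
    {"translation": [0.02,-0.08,0],"twist": [0,0,0],"fingers": -0.5},
    {"translation": [0.04,-0.16,0],"twist": [0,0,0],"fingers": -0.5},
    {"translation": [0.06,-0.24,0],"twist": [0,0,0],"fingers": -0.5},
    {"translation": [0.08,-0.32,0],"twist": [0,0,0],"fingers": -0.5},
    {"translation": [0.088,-0.4,0],"twist": [0,0,0],"fingers": -0.5},
  ],
)

```text
time: 40.62
eef_pos: [0.5614, 0.3148, 0.3092]
tcp_rot: [1.0, 0.001, 0.0, -0.0]
contact_force: [0.7, -0.7, 0.2]
opening: 0.391
finger_force: 40.3
```

Call:
arm_command(
  steps=[
    {"translation": [0,-0.07,0],"twist": [0,0,0],"fingers": -0.5},
    {"translation": [0,-0.13,0],"twist": [0,0,0],"fingers": -0.5},
    {"translation": [0,-0.137,0],"twist": [0,0,0],"fingers": -0.5},
    {"translation": [0,-0.137,0],"twist": [0,0,0],"fingers": -0.5},
    {"translation": [0,-0.137,0],"twist": [0,0,0],"fingers": -0.5},
  ],
)

```text
time: 41.25
eef_pos: [0.5613, 0.4143, 0.3091]
tcp_rot: [1.0, 0.0, 0.0, 0.0]
contact_force: [-0.3, 0.3, -0.6]
opening: 0.394
finger_force: 40.3
```

Call:
arm_command(
  steps=[
    {"translation": [0,0,0.07],"twist": [0,0,0],"fingers": -0.5},
    {"translation": [0,0,0.107],"twist": [0,0,0],"fingers": -0.5},
    {"translation": [0,0,0.107],"twist": [0,0,0],"fingers": -0.5},
    {"translation": [0,0,0.107],"twist": [0,0,0],"fingers": 0.0},
    {"translation": [0,0,0.107],"twist": [0,0,0],"fingers": 0.0},
  ],
)

```text
time: 41.88
eef_pos: [0.562, 0.4158, 0.2311]
tcp_rot: [1.0, 0.001, 0.002, -0.001]
contact_force: [-0.2, -0.7, 0.2]
opening: 0.497
finger_force: 0.0
```

Call:
arm_command(
  steps=[
    {"translation": [0,0,-0.07],"twist": [0,0,0],"fingers": 0.0},
    {"translation": [0,0.02,-0.12],"twist": [0,0,0],"fingers": 0.0},
    {"translation": [0,0.1,-0.13],"twist": [0,0,0],"fingers": 0.0},
    {"translation": [0,0.18,-0.13],"twist": [0,0,0],"fingers": 0.0},
    {"translation": [0,0.26,-0.13],"twist": [0,0,0],"fingers": 0.0},
  ],
)

```text
time: 42.5
eef_pos: [0.5614, 0.2191, 0.3281]
tcp_rot: [1.0, 0.001, 0.002, -0.0]
contact_force: [1.1, -0.0, -0.0]
opening: 0.5
finger_force: 0.0
```

Call:
arm_command(
  steps=[
    {"translation": [0,0.08,0],"twist": [0,0,0],"fingers": 0.0},
    {"translation": [0,0.16,0],"twist": [0,0,0],"fingers": 0.0},
    {"translation": [0,0.24,0],"twist": [0,0,0],"fingers": 0.0},
    {"translation": [-0.02,0.32,0],"twist": [0,0,0],"fingers": 0.0},
    {"translation": [-0.029,0.37,0],"twist": [0,0,0],"fingers": 0.0},
  ],
)

```text
time: 43.12
eef_pos: [0.5396, -0.0594, 0.3278]
tcp_rot: [1.0, -0.0, 0.001, 0.001]
contact_force: [0.3, 0.3, -0.7]
opening: 0.501
finger_force: 0.0
```

```bash
python3 look.py 10
```

```text
[([197.0, 156.0], 0.88), ([198.0, 170.0], 0.88), ([192.0, 137.0], 0.69), ([199.0, 143.0], 0.48), ([200.0, 123.0], 0.43)]
[([141.0, 263.0], 0.72), ([128.0, 256.0], 0.62), ([135.0, 252.0], 0.5)]
[ 0.54025589 -0.05646468  0.32701789] 43.375
```

View pics/z10.png

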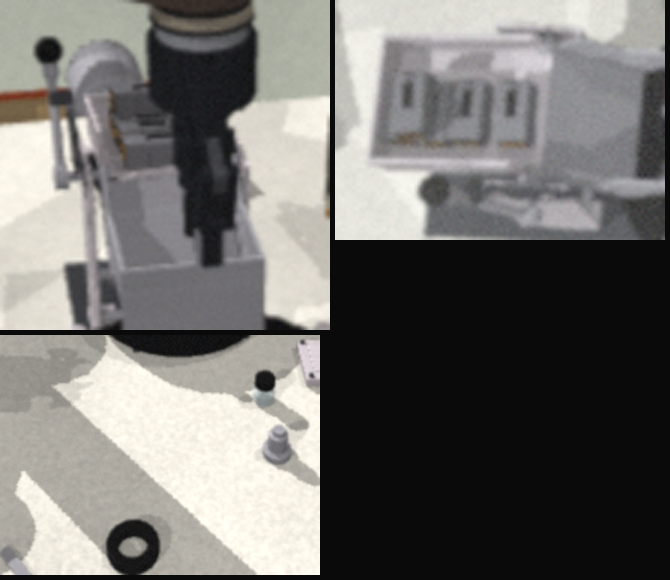

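All five are in the pan, with the fifth on top at the back. Next I'll grip the knob at (0.540,-0.053) and drag it along its arc.

Call:
arm_command(
  steps=[
    {"translation": [0,-0.003,0.08],"twist": [0,0,0],"fingers": 0.0},
    {"translation": [0,-0.003,0.16],"twist": [0,0,0],"fingers": 0.0},
    {"translation": [0,-0.003,0.24],"twist": [0,0,0],"fingers": 0.0},
    {"translation": [0,-0.003,0.31],"twist": [0,0,0],"fingers": 0.0},
    {"translation": [0,-0.003,0.327],"twist": [0,0,0],"fingers": 0.0},
  ],
)

```text
time: 44.0
eef_pos: [0.5376, -0.0523, 0.0771]
tcp_rot: [1.0, 0.002, -0.004, -0.001]
contact_force: [0.6, 0.1, 0.0]
opening: 0.504
finger_force: 0.0
```

Call:
arm_command(
  grip_force=25,
  steps=[
    {"translation": [0,0,0],"twist": [0,0,0],"fingers": 0.0},
    {"translation": [0,0,0],"twist": [0,0,0],"fingers": -0.7},
    {"translation": [0,0,0],"twist": [0,0,0],"fingers": -0.7},
    {"translation": [0,0,0],"twist": [0,0,0],"fingers": -0.7},
    {"translation": [0,0,0],"twist": [0,0,0],"fingers": -0.7},
  ],
)

```text
time: 44.62
eef_pos: [0.5427, -0.0516, 0.0841]
tcp_rot: [1.0, -0.0, 0.004, -0.003]
contact_force: [2.2, 11.9, 2.2]
opening: 0.223
finger_force: 26.0
```

Call:
arm_command(
  steps=[
    {"translation": [0.035,0.002,0],"twist": [0,0,0],"fingers": -0.7},
    {"translation": [0.072,-0.003,0],"twist": [0,0,0],"fingers": -0.7},
    {"translation": [0.105,-0.015,0],"twist": [0,0,0],"fingers": -0.7},
    {"translation": [0.135,-0.033,0],"twist": [0,0,0],"fingers": -0.7},
    {"translation": [0.162,-0.057,0],"twist": [0,0,0],"fingers": -0.7},
  ],
)

```text
time: 45.25
eef_pos: [0.6608, -0.0092, 0.084]
tcp_rot: [1.0, 0.002, -0.002, -0.001]
contact_force: [-9.6, 4.8, 7.0]
opening: 0.224
finger_force: 26.5
```

Call:
arm_command(
  steps=[
    {"translation": [0.021,-0.028,0],"twist": [0,0,0],"fingers": -0.7},
    {"translation": [0.037,-0.059,0],"twist": [0,0,0],"fingers": -0.7},
    {"translation": [0.047,-0.093,0],"twist": [0,0,0],"fingers": -0.7},
    {"translation": [0.049,-0.125,0],"twist": [0,0,0],"fingers": -0.7},
    {"translation": [0.049,-0.138,0],"twist": [0,0,0],"fingers": -0.7},
  ],
)

```text
time: 45.88
eef_pos: [0.7009, 0.0929, 0.0839]
tcp_rot: [1.0, 0.002, 0.004, 0.0]
contact_force: [6.0, -2.7, 2.4]
opening: 0.221
finger_force: 26.2
```

Call:
arm_command(
  steps=[
    {"translation": [0,0,0],"twist": [0,0,0],"fingers": -0.7},
    {"translation": [0,0,0],"twist": [0,0,0],"fingers": -0.7},
  ],
)

```text
time: 46.12
eef_pos: [0.701, 0.092, 0.0838]
tcp_rot: [1.0, 0.0, 0.004, -0.001]
contact_force: [5.7, 0.7, 6.2]
opening: 0.221
finger_force: 26.5
```

Call:
arm_command(
  steps=[
    {"translation": [0,0,0],"twist": [0,0,0],"fingers": -0.2},
    {"translation": [0,0,0],"twist": [0,0,0],"fingers": -0.2},
    {"translation": [0,0,-0.08],"twist": [0,0,0],"fingers": -0.2},
    {"translation": [0,0,-0.16],"twist": [0,0,0],"fingers": 0.0},
    {"translation": [0,0,-0.24],"twist": [0,0,0],"fingers": 0.0},
  ],
)

```text
time: 46.75
eef_pos: [0.6967, 0.0918, 0.2608]
tcp_rot: [1.0, 0.0, -0.002, -0.0]
contact_force: [1.5, -0.5, -0.1]
opening: 0.495
finger_force: 0.0
```

Call:
arm_command(
  steps=[
    {"translation": [-0.03,0.08,0],"twist": [0,0,-0.17],"fingers": 0.0},
    {"translation": [-0.07,0.15,0],"twist": [0,0,-0.34],"fingers": 0.0},
    {"translation": [-0.13,0.22,0],"twist": [0,0,-0.51],"fingers": 0.0},
    {"translation": [-0.19,0.27,0],"twist": [0,0,-0.68],"fingers": 0.0},
    {"translation": [-0.25,0.3,0],"twist": [0,0,-0.85],"fingers": 0.0},
  ],
)

```text
time: 47.38
eef_pos: [0.5082, -0.1347, 0.2593]
tcp_rot: [0.901, 0.433, -0.001, -0.001]
contact_force: [0.5, -1.1, 0.3]
opening: 0.503
finger_force: 0.0
```

Call:
arm_command(
  steps=[
    {"translation": [0,0,0],"twist": [0,0,-0.17],"fingers": 0.0},
    {"translation": [0,0,0],"twist": [0,0,-0.34],"fingers": 0.0},
    {"translation": [0,0,0],"twist": [0,0,-0.51],"fingers": 0.0},
    {"translation": [0,0,0],"twist": [0,0,-0.65],"fingers": 0.0},
    {"translation": [0,0,0],"twist": [0,0,-0.65],"fingers": 0.0},
  ],
)

```text
time: 48.0
eef_pos: [0.51, -0.133, 0.2595]
tcp_rot: [0.707, 0.707, -0.0, -0.001]
contact_force: [0.5, -0.4, 0.4]
opening: 0.503
finger_force: 0.0
```

```bash
cat > knob.py <<'E'
from h import *
import sys
T=read_camera('top');S=read_camera('side');save(S,'s%s.png'%sys.argv[1]);save(T,'t%s.png'%sys.argv[1])
C=np.array([.5614,.083])
for n,p in(('T',T),('S',S)):
    g=cv2.GaussianBlur(cv2.cvtColor(p['pixels'],cv2.COLOR_RGB2GRAY),(0,0),.7).astype(float)
    # three-fold match: knob-top disc at z .108, partition bar at z .07, bright against black bin
    best=[]
    for a in np.arange(0,120,.5):
        sc=[]
        for k in range(3):
            t=np.radians(a+120*k);d=np.array([np.cos(t),np.sin(t)]);q=np.array([-d[1],d[0]])
            bar=[cv2.getRectSubPix(g.astype('float32'),(1,1),proj(p,[*(C+d*r),z])[::-1].astype('float32'))[0,0] for r,z in((.06,.07),(.08,.07),(.1,.07),(.118,.07),(.138,.108),(.138,.1))]
            sc.append(np.mean(bar))
        best.append((np.median(sc),a,np.round(sc)))
    best.sort(key=lambda b:-b[0]);print(n,best[:4])
s=get_state();print(s['eef_pos'],s['tcp_rot'])
E
python3 knob.py 11
```

```text
T [(np.float32(117.57962), np.float64(2.5), array([ 98., 118., 130.], dtype=float32)), (np.float32(117.3677), np.float64(3.0), array([100., 117., 127.], dtype=float32)), (np.float32(116.477936), np.float64(3.5), array([102., 116., 122.], dtype=float32)), (np.float32(116.30505), np.float64(2.0), array([ 93., 116., 132.], dtype=float32))]
S [(np.float32(95.38972), np.float64(1.5), array([ 95.,  49., 108.], dtype=float32)), (np.float32(95.3464), np.float64(2.0), array([ 95.,  50., 110.], dtype=float32)), (np.float32(94.910835), np.float64(1.0), array([ 95.,  47., 105.], dtype=float32)), (np.float32(94.77667), np.float64(2.5), array([ 95.,  52., 112.], dtype=float32))]
[ 0.51029518 -0.1331699   0.25993446] [ 7.07491174e-01  7.06721445e-01 -2.45884114e-04 -9.89113634e-04]
```

Call:
arm_command(
  steps=[
    {"translation": [0.07,-0.015,0.0],"twist": [0,0,0],"fingers": 0.0},
    {"translation": [0.124,-0.015,0.03],"twist": [0,0,0],"fingers": 0.0},
    {"translation": [0.124,-0.015,0.11],"twist": [0,0,0],"fingers": 0.0},
    {"translation": [0.124,-0.015,0.19],"twist": [0,0,0],"fingers": 0.0},
    {"translation": [0.124,-0.015,0.235],"twist": [0,0,0],"fingers": 0.0},
  ],
)

```text
time: 48.72
eef_pos: [0.4971, -0.0395, 0.0809]
tcp_rot: [0.707, 0.707, -0.001, -0.002]
contact_force: [0.8, -0.6, 0.5]
opening: 0.502
finger_force: 0.0
```

Call:
arm_command(
  grip_force=25,
  steps=[
    {"translation": [0,0,0],"twist": [0,0,0],"fingers": 0.0},
    {"translation": [0,0,0],"twist": [0,0,0],"fingers": -0.7},
    {"translation": [0,0,0],"twist": [0,0,0],"fingers": -0.7},
    {"translation": [0,0,0],"twist": [0,0,0],"fingers": -0.7},
    {"translation": [0,0,0],"twist": [0,0,0],"fingers": -0.7},
  ],
)

```text
time: 49.35
eef_pos: [0.5011, -0.0409, 0.0867]
tcp_rot: [0.707, 0.708, 0.001, 0.002]
contact_force: [-0.2, -0.6, 6.2]
opening: 0.22
finger_force: 26.4
```

Call:
arm_command(
  steps=[
    {"translation": [-0.009,0.02,0],"twist": [0,0,0],"fingers": -0.7},
    {"translation": [-0.014,0.04,0],"twist": [0,0,0],"fingers": -0.7},
    {"translation": [-0.018,0.06,0],"twist": [0,0,0],"fingers": -0.7},
    {"translation": [-0.019,0.08,0],"twist": [0,0,0],"fingers": -0.7},
    {"translation": [-0.019,0.08,0],"twist": [0,0,0],"fingers": -0.7},
  ],
)

```text
time: 49.98
eef_pos: [0.562, -0.0578, 0.0866]
tcp_rot: [0.706, 0.708, -0.001, 0.004]
contact_force: [0.9, -8.7, 3.9]
opening: 0.221
finger_force: 26.5
```

Call:
arm_command(
  steps=[
    {"translation": [0,0,0],"twist": [0,0,0],"fingers": -0.7},
    {"translation": [0,0,0],"twist": [0,0,0],"fingers": -0.2},
    {"translation": [0,0,0],"twist": [0,0,0],"fingers": -0.2},
    {"translation": [0,0,-0.08],"twist": [0,0,0],"fingers": -0.2},
    {"translation": [0,0,-0.16],"twist": [0,0,0],"fingers": -0.2},
  ],
)

```text
time: 50.6
eef_pos: [0.5584, -0.0538, 0.2043]
tcp_rot: [0.706, 0.708, -0.001, -0.002]
contact_force: [-0.0, 1.3, -0.5]
opening: 0.4
finger_force: 0.0
```

Call:
arm_command(
  steps=[
    {"translation": [-0.08,0,-0.02],"twist": [0,0,0.17],"fingers": -0.2},
    {"translation": [-0.16,0,-0.05],"twist": [0,0,0.34],"fingers": -0.2},
    {"translation": [-0.24,0,-0.1],"twist": [0,0,0.51],"fingers": -0.2},
    {"translation": [-0.3,-0.03,-0.14],"twist": [0,0,0.68],"fingers": -0.2},
    {"translation": [-0.3,-0.08,-0.2],"twist": [0,0,0.85],"fingers": -0.2},
  ],
)

```text
time: 51.22
eef_pos: [0.4985, -0.2817, 0.3525]
tcp_rot: [0.944, 0.331, -0.002, -0.002]
contact_force: [-0.3, -0.8, 0.2]
opening: 0.399
finger_force: 0.0
```

```bash
python3 knob.py 12
python3 - <<'E'
import cv2,numpy as np
a=cv2.imread('pics/s12.png')[95:295,205:365];b=cv2.imread('pics/t12.png')[150:275,110:310]
f=lambda i,s:cv2.resize(i,None,fx=s,fy=s,interpolation=cv2.INTER_CUBIC)
a=f(a,2.4);b=f(b,2);o=np.zeros((480,790,3),np.uint8);o[:480,:384]=a;o[:250,388:788]=b
cv2.imwrite('pics/z12.png',cv2.convertScaleAbs(o,alpha=1.4,beta=10))
E
```

```text
T [(np.float32(125.57964), np.float64(27.5), array([ 97., 126., 135.], dtype=float32)), (np.float32(125.32538), np.float64(28.0), array([101., 125., 134.], dtype=float32)), (np.float32(124.35071), np.float64(27.0), array([ 93., 124., 135.], dtype=float32)), (np.float32(123.474556), np.float64(28.5), array([103., 123., 131.], dtype=float32))]
S [(np.float32(114.48398), np.float64(29.0), array([ 85., 114., 126.], dtype=float32)), (np.float32(114.47934), np.float64(28.0), array([ 88., 114., 126.], dtype=float32)), (np.float32(114.43569), np.float64(28.5), array([ 87., 114., 127.], dtype=float32)), (np.float32(113.5665), np.float64(29.5), array([ 82., 114., 125.], dtype=float32))]
[ 0.49914112 -0.28179162  0.36147421] [0.94323181 0.3320975  0.00243162 0.00436974]
```

View pics/z12.png

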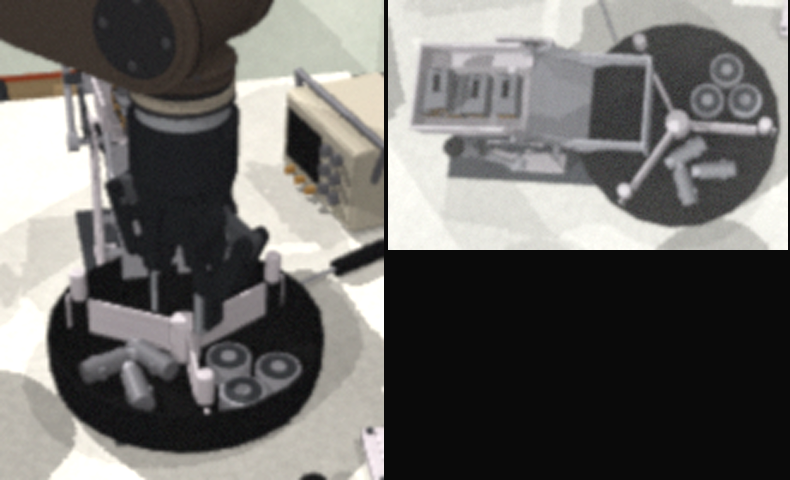

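The picture shows the empty bay under the chute, with sensors and pulleys in the other two bays. Knob tops are at top px (298.5,212.5), (236,170) and (228.5,244), and the hub is at (254.5,211). I'll check the angle more precisely.

Run:
```python
from h import *
from scipy.optimize import least_squares
def ang(f,pts):
    T=read_camera('top') if 0 else TT
    g=cv2.GaussianBlur(cv2.imread(f,0),(0,0),1).astype(float)
    W=[]
    for c,r in pts:
        r,c=int(round(r)),int(round(c));w=g[r-4:r+5,c-4:c+5];m=np.clip(w-np.percentile(w,65),0,None)
        yy,xx=np.mgrid[r-4:r+5,c-4:c+5];W.append(atz(TT,((m*yy).sum()/m.sum(),(m*xx).sum()/m.sum()),.108)[:2])
    W=np.array(W)
    o=least_squares(lambda v:np.concatenate([W[k]-v[:2]-.138*np.array([np.cos(v[2]+k*2.0944),np.sin(v[2]+k*2.0944)]) for k in range(3)]),[.5614,.083,np.arctan2(*(W[0]-[.5614,.083])[::-1])])
    print(f,o.x[:2].round(4),np.degrees(o.x[2]).round(2),(o.fun*1000).round(1))
TT=read_camera('top')
ang('pics/t4.png',[(298,217.5),(241.8,168.3),(223,240.3)])
ang('pics/t12.png',[(298.5,212.5),(236,170),(228.5,244)])
# deflector edge ends in t12 at z .2
p,q=atz(TT,(150+57/2,110+(650-388)/2),.2),atz(TT,(150+148/2,110+(645-388)/2),.2);print(p,q)
```

```text
pics/t4.png [0.5592 0.0867] -100.45 [-1.1  4.4  1.5 -0.7 -0.4 -3.7]
pics/t12.png [0.5602 0.0848] -92.05 [-0.5  1.   0.4 -0.   0.1 -1. ]
[0.62737713 0.12151235 0.2       ] [0.49173011 0.12050761 0.2       ]
```

The bin needs about +2.4° more (knob at -92° against -89.6°), so I'll trim it.

Call:
arm_command(
  steps=[
    {"translation": [0.05,-0.04,0.03],"twist": [0,0,-0.17],"fingers": 0.0},
    {"translation": [0.1,-0.08,0.07],"twist": [0,0,-0.34],"fingers": 0.0},
    {"translation": [0.15,-0.12,0.11],"twist": [0,0,-0.51],"fingers": 0.0},
    {"translation": [0.2,-0.16,0.15],"twist": [0,0,-0.68],"fingers": 0.0},
    {"translation": [0.25,-0.191,0.19],"twist": [0,0,-0.853],"fingers": 0.0},
  ],
)

```text
time: 52.0
eef_pos: [0.5542, -0.0473, 0.2092]
tcp_rot: [0.703, 0.712, -0.001, -0.001]
contact_force: [0.5, -0.1, 0.5]
opening: 0.501
finger_force: 0.0
```

Call:
arm_command(
  steps=[
    {"translation": [0,0,0],"twist": [0,0,0],"fingers": 0.0},
    {"translation": [0,0,0],"twist": [0,0,0],"fingers": 0.0},
  ],
)

```text
time: 52.25
eef_pos: [0.5548, -0.0497, 0.2112]
tcp_rot: [0.705, 0.709, -0.0, -0.001]
contact_force: [0.2, -0.3, -0.1]
opening: 0.5
finger_force: 0.0
```

Call:
arm_command(
  steps=[
    {"translation": [-0.004,0,0.07],"twist": [0,0,0],"fingers": 0.0},
    {"translation": [-0.004,0,0.14],"twist": [0,0,0],"fingers": 0.0},
    {"translation": [-0.004,0,0.168],"twist": [0,0,0],"fingers": 0.0},
    {"translation": [-0.004,0,0.168],"twist": [0,0,0],"fingers": 0.0},
    {"translation": [-0.004,0,0.168],"twist": [0,0,0],"fingers": 0.0},
  ],
)

```text
time: 52.88
eef_pos: [0.5565, -0.0544, 0.0881]
tcp_rot: [0.706, 0.708, 0.001, 0.002]
contact_force: [0.8, -0.2, -0.2]
opening: 0.497
finger_force: 0.0
```

Call:
arm_command(
  grip_force=25,
  steps=[
    {"translation": [0,0,0],"twist": [0,0,0],"fingers": -0.7},
    {"translation": [0,0,0],"twist": [0,0,0],"fingers": -0.7},
    {"translation": [0,0,0],"twist": [0,0,0],"fingers": -0.7},
    {"translation": [0,0,0],"twist": [0,0,0],"fingers": -0.7},
    {"translation": [0,0,0],"twist": [0,0,0],"fingers": -0.7},
  ],
)

```text
time: 53.5
eef_pos: [0.5567, -0.0539, 0.0884]
tcp_rot: [0.705, 0.709, 0.001, 0.002]
contact_force: [-0.3, -1.5, 6.6]
opening: 0.221
finger_force: 24.9
```

Call:
arm_command(
  steps=[
    {"translation": [0,0.004,0],"twist": [0,0,0],"fingers": -0.7},
    {"translation": [0,0.007,0],"twist": [0,0,0],"fingers": -0.7},
    {"translation": [0,0.007,0],"twist": [0,0,0],"fingers": -0.7},
    {"translation": [0,0.007,0],"twist": [0,0,0],"fingers": -0.7},
  ],
)

```text
time: 54.0
eef_pos: [0.5613, -0.0541, 0.0883]
tcp_rot: [0.704, 0.71, -0.0, 0.002]
contact_force: [-2.0, -1.3, 7.8]
opening: 0.219
finger_force: 25.0
```

Call:
arm_command(
  steps=[
    {"translation": [0,0,0],"twist": [0,0,0],"fingers": -0.2},
    {"translation": [0,0,0],"twist": [0,0,0],"fingers": -0.2},
    {"translation": [0,0,-0.08],"twist": [0,0,0],"fingers": -0.2},
    {"translation": [0,0,-0.16],"twist": [0,0,0],"fingers": -0.2},
  ],
)

```text
time: 54.5
eef_pos: [0.5593, -0.0528, 0.2057]
tcp_rot: [0.705, 0.709, -0.001, -0.002]
contact_force: [1.1, -0.3, 0.6]
opening: 0.402
finger_force: 0.0
```

Call:
arm_command(
  steps=[
    {"translation": [-0.08,0,-0.02],"twist": [0,0,0.17],"fingers": -0.2},
    {"translation": [-0.14,-0.03,-0.05],"twist": [0,0,0.34],"fingers": -0.2},
    {"translation": [-0.18,-0.08,-0.1],"twist": [0,0,0.51],"fingers": -0.2},
    {"translation": [-0.2,-0.12,-0.16],"twist": [0,0,0.68],"fingers": -0.2},
    {"translation": [-0.2,-0.13,-0.24],"twist": [0,0,0.85],"fingers": -0.2},
  ],
)

```text
time: 55.12
eef_pos: [0.4614, -0.2042, 0.3852]
tcp_rot: [0.943, 0.332, -0.001, -0.002]
contact_force: [0.5, -1.1, -0.0]
opening: 0.397
finger_force: 0.0
```

Call:
arm_command(
  steps=[
    {"translation": [0,0,0],"twist": [0,0,0.17],"fingers": 0.18},
    {"translation": [0,0,0],"twist": [0,0,0.34],"fingers": 0.18},
    {"translation": [0,0,0],"twist": [0,0,0.51],"fingers": 0.18},
    {"translation": [0,0,0],"twist": [0,0,0.65],"fingers": 0.18},
    {"translation": [0,0,0],"twist": [0,0,0.65],"fingers": 0.18},
  ],
)

```text
time: 55.75
eef_pos: [0.4634, -0.2035, 0.3854]
tcp_rot: [1.0, 0.003, -0.0, -0.0]
contact_force: [0.3, -0.6, -0.4]
opening: 0.587
finger_force: 0.0
```

```bash
cat > ang.py <<'E'
from h import *
from scipy.optimize import least_squares
T=read_camera('top');save(T,'t13.png');g=cv2.GaussianBlur(cv2.imread('pics/t13.png',0),(0,0),1).astype(float);W=[]
for c,r in [(298.7,211.5),(237,169.7),(227.5,243)]:
    r,c=int(round(r)),int(round(c));w=g[r-4:r+5,c-4:c+5];m=np.clip(w-np.percentile(w,65),0,None)
    yy,xx=np.mgrid[r-4:r+5,c-4:c+5];W.append(atz(T,((m*yy).sum()/m.sum(),(m*xx).sum()/m.sum()),.108)[:2])
W=np.array(W)
o=least_squares(lambda v:np.concatenate([W[k]-v[:2]-.138*np.array([np.cos(v[2]+k*2.0944),np.sin(v[2]+k*2.0944)]) for k in range(3)]),[.5614,.083,-1.57])
print(o.x[:2].round(4),np.degrees(o.x[2]).round(2),(o.fun*1000).round(1))
s=get_state();print(s['eef_pos'],s['tcp_rot'],s['time'])
E
python3 ang.py
```

```text
[0.5606 0.0848] -91.21 [-0.6  1.1  0.4 -0.   0.1 -1. ]
[ 0.46344829 -0.20352615  0.38548198] [ 9.99993297e-01  3.63140371e-03 -3.39205019e-04 -3.22914234e-04] 55.8
```

The bin is within about 1.5° of square. Now I'll take the gripper over the ball.

Call:
arm_command(
  steps=[
    {"translation": [0,-0.08,-0.01],"twist": [0,0,0],"fingers": 0.18},
    {"translation": [0,-0.16,-0.03],"twist": [0,0,0],"fingers": 0.18},
    {"translation": [0,-0.24,-0.04],"twist": [0,0,0],"fingers": 0.18},
    {"translation": [0,-0.32,-0.04],"twist": [0,0,0],"fingers": 0.18},
    {"translation": [0,-0.4,-0.04],"twist": [0,0,0],"fingers": 0.18},
  ],
)

```text
time: 56.42
eef_pos: [0.4617, 0.0982, 0.4162]
tcp_rot: [1.0, 0.003, 0.0, -0.0]
contact_force: [0.3, 0.2, 0.5]
opening: 0.591
finger_force: 0.0
```

Call:
arm_command(
  steps=[
    {"translation": [-0.001,-0.08,0],"twist": [0,0,0],"fingers": 0.18},
    {"translation": [-0.001,-0.16,0],"twist": [0,0,0],"fingers": 0.18},
    {"translation": [-0.001,-0.24,0],"twist": [0,0,0],"fingers": 0.18},
    {"translation": [-0.001,-0.32,0],"twist": [0,0,0],"fingers": 0.18},
    {"translation": [-0.001,-0.359,0],"twist": [0,0,0],"fingers": 0.18},
  ],
)

```text
time: 57.05
eef_pos: [0.4593, 0.3683, 0.4151]
tcp_rot: [1.0, 0.005, -0.001, 0.0]
contact_force: [0.1, -0.2, -0.1]
opening: 0.591
finger_force: 0.0
```

Call:
arm_command(
  steps=[
    {"translation": [0,0,0],"twist": [0,0,0],"fingers": 0.18},
    {"translation": [0,0,0],"twist": [0,0,0],"fingers": 0.18},
  ],
)

```text
time: 57.3
eef_pos: [0.4602, 0.365, 0.4158]
tcp_rot: [1.0, 0.003, -0.0, 0.0]
contact_force: [0.3, 0.4, -0.6]
opening: 0.585
finger_force: 0.0
```

Descend 0.122 m to straddle the ball, then throw the lever along its arc.

Call:
arm_command(
  steps=[
    {"translation": [0.002,0,0.07],"twist": [0,0,0],"fingers": 0.18},
    {"translation": [0.002,0,0.13],"twist": [0,0,0],"fingers": 0.18},
    {"translation": [0.002,0,0.162],"twist": [0,0,0],"fingers": 0.18},
    {"translation": [0.002,0,0.162],"twist": [0,0,0],"fingers": 0.18},
  ],
)

```text
time: 57.8
eef_pos: [0.4609, 0.3636, 0.2921]
tcp_rot: [1.0, 0.002, -0.002, 0.001]
contact_force: [0.5, -0.4, 0.3]
opening: 0.587
finger_force: 0.0
```

Call:
arm_command(
  steps=[
    {"translation": [0,0.021,-0.004],"twist": [0,0,0],"fingers": 0.18},
    {"translation": [0,0.048,-0.017],"twist": [0,0,0],"fingers": 0.18},
    {"translation": [0,0.077,-0.024],"twist": [0,0,0],"fingers": 0.18},
    {"translation": [0,0.107,-0.025],"twist": [0,0,0],"fingers": 0.18},
    {"translation": [0,0.136,-0.021],"twist": [0,0,0],"fingers": 0.18},
  ],
)

```text
time: 58.42
eef_pos: [0.4637, 0.2639, 0.3158]
tcp_rot: [1.0, 0.002, 0.005, -0.003]
contact_force: [-0.2, 4.8, 2.7]
opening: 0.59
finger_force: 1.8
```

Call:
arm_command(
  steps=[
    {"translation": [0,0.024,0.007],"twist": [0,0,0],"fingers": 0.18},
    {"translation": [0,0.04,0.015],"twist": [0,0,0],"fingers": 0.18},
    {"translation": [0,0.048,0.019],"twist": [0,0,0],"fingers": 0.18},
    {"translation": [0,0.053,0.021],"twist": [0,0,0],"fingers": 0.18},
    {"translation": [0,0.053,0.021],"twist": [0,0,0],"fingers": 0.18},
  ],
)

```text
time: 59.05
eef_pos: [0.4623, 0.2248, 0.2949]
tcp_rot: [1.0, 0.002, 0.0, -0.002]
contact_force: [-0.4, 4.8, 3.0]
opening: 0.588
finger_force: 2.5
```

Call:
arm_command(
  steps=[
    {"translation": [0,0.005,0.002],"twist": [0,0,0],"fingers": 0.18},
    {"translation": [0,0.005,0.002],"twist": [0,0,0],"fingers": 0.18},
  ],
)

```text
time: 59.3
eef_pos: [0.4623, 0.2246, 0.2947]
tcp_rot: [1.0, 0.003, 0.001, -0.006]
contact_force: [-1.6, 14.9, 5.1]
opening: 0.59
finger_force: 7.3
```

Call:
arm_command(
  steps=[
    {"translation": [0,0.005,0.002],"twist": [0,0,0],"fingers": 0.18},
    {"translation": [0,0.005,0.002],"twist": [0,0,0],"fingers": 0.18},
  ],
)

```text
time: 59.55
eef_pos: [0.4624, 0.2244, 0.2944]
tcp_rot: [1.0, 0.003, 0.002, -0.011]
contact_force: [-1.3, 24.2, 7.0]
opening: 0.589
finger_force: 12.3
```

```bash
cat > where.py <<'E'
from h import *
T=read_camera('top');S=read_camera('side')
for n,p in(('T',T),('S',S)):
    save(p,'w%s%.0f.png'%(n,get_state()['time']*10))
    for r in recognise(p,'conn1'): print(n,np.round(r['point']).tolist(),round(r['conf'],2),'z.2',atz(p,r['point'],.2)[:2].round(3),'z.036',atz(p,r['point'],.036)[:2].round(3))
E
python3 where.py
```

```text
T [226.0, 224.0] 0.75 z.2 [0.483 0.162] z.036 [0.512 0.18 ]
T [198.0, 224.0] 0.61 z.2 [0.567 0.166] z.036 [0.607 0.185]
T [181.0, 156.0] 0.52 z.2 [0.608 0.369] z.036 [0.652 0.411]
T [204.0, 233.0] 0.45 z.2 [0.549 0.14 ] z.036 [0.586 0.156]
S [216.0, 257.0] 0.61 z.2 [ 0.484 -0.016] z.036 [0.509 0.208]
S [220.0, 271.0] 0.56 z.2 [ 0.515 -0.038] z.036 [0.548 0.18 ]
S [217.0, 285.0] 0.51 z.2 [ 0.549 -0.035] z.036 [0.59  0.184]
S [339.0, 345.0] 0.51 z.2 [ 0.587 -0.417] z.036 [ 0.637 -0.291]
S [212.0, 289.0] 0.48 z.2 [ 0.564 -0.015] z.036 [0.608 0.209]
S [211.0, 284.0] 0.45 z.2 [ 0.552 -0.008] z.036 [0.594 0.217]
```

The lever is at the tipping stop, and connectors show up in the bay. I'll wait a moment, then return the lever.

Call:
arm_command(
  steps=[
    {"translation": [0,-0.008,0],"twist": [0,0,0],"fingers": 0.18},
    {"translation": [0,-0.008,0],"twist": [0,0,0],"fingers": 0.18},
    {"translation": [0,-0.008,0],"twist": [0,0,0],"fingers": 0.18},
    {"translation": [0,-0.008,0],"twist": [0,0,0],"fingers": 0.18},
    {"translation": [0,-0.008,0],"twist": [0,0,0],"fingers": 0.18},
  ],
)

```text
time: 60.38
eef_pos: [0.4626, 0.2248, 0.2934]
tcp_rot: [1.0, 0.003, 0.001, -0.003]
contact_force: [-2.2, 8.7, 6.5]
opening: 0.59
finger_force: 5.2
```

Call:
arm_command(
  steps=[
    {"translation": [0,0,0],"twist": [0,0,0],"fingers": 0.18},
    {"translation": [0,0,0],"twist": [0,0,0],"fingers": 0.18},
    {"translation": [0,0,0],"twist": [0,0,0],"fingers": 0.18},
    {"translation": [0,0,0],"twist": [0,0,0],"fingers": 0.18},
  ],
)

```text
time: 60.88
eef_pos: [0.4626, 0.2248, 0.2934]
tcp_rot: [1.0, 0.003, 0.001, -0.003]
contact_force: [-1.0, 8.5, 6.1]
opening: 0.591
finger_force: 5.2
```

```bash
python3 where.py
```

```text
T [206.0, 235.0] 0.73 z.2 [0.544 0.133] z.036 [0.581 0.148]
T [212.0, 244.0] 0.69 z.2 [0.526 0.105] z.036 [0.561 0.117]
T [226.0, 221.0] 0.47 z.2 [0.484 0.171] z.036 [0.514 0.19 ]
T [200.0, 226.0] 0.44 z.2 [0.562 0.162] z.036 [0.601 0.18 ]
S [216.0, 285.0] 0.65 z.2 [ 0.551 -0.031] z.036 [0.592 0.189]
S [211.0, 288.0] 0.63 z.2 [ 0.561 -0.01 ] z.036 [0.605 0.215]
S [217.0, 259.0] 0.6 z.2 [ 0.487 -0.021] z.036 [0.513 0.201]
S [220.0, 269.0] 0.5 z.2 [ 0.51  -0.037] z.036 [0.542 0.181]
```

Call:
arm_command(
  steps=[
    {"translation": [0,-0.026,-0.002],"twist": [0,0,0],"fingers": 0.18},
    {"translation": [0,-0.056,-0.012],"twist": [0,0,0],"fingers": 0.18},
    {"translation": [0,-0.088,-0.022],"twist": [0,0,0],"fingers": 0.18},
    {"translation": [0,-0.12,-0.026],"twist": [0,0,0],"fingers": 0.18},
    {"translation": [0,-0.152,-0.024],"twist": [0,0,0],"fingers": 0.18},
  ],
)

```text
time: 61.7
eef_pos: [0.4617, 0.3367, 0.3088]
tcp_rot: [1.0, 0.002, -0.0, 0.002]
contact_force: [-0.3, -0.3, -0.1]
opening: 0.591
finger_force: 0.2
```

Call:
arm_command(
  steps=[
    {"translation": [0,-0.027,0.007],"twist": [0,0,0],"fingers": 0.18},
    {"translation": [0,-0.045,0.015],"twist": [0,0,0],"fingers": 0.18},
    {"translation": [0,-0.056,0.02],"twist": [0,0,0],"fingers": 0.18},
    {"translation": [0,-0.06,0.021],"twist": [0,0,0],"fingers": 0.18},
    {"translation": [0,-0.06,0.021],"twist": [0,0,0],"fingers": 0.18},
  ],
)

```text
time: 62.32
eef_pos: [0.4611, 0.3765, 0.2936]
tcp_rot: [1.0, 0.002, -0.002, 0.007]
contact_force: [-3.8, -15.2, 6.1]
opening: 0.588
finger_force: 7.5
```

Call:
arm_command(
  steps=[
    {"translation": [0,0,0],"twist": [0,0,0],"fingers": 0.18},
  ],
)

```text
time: 62.45
eef_pos: [0.4611, 0.3765, 0.2936]
tcp_rot: [1.0, 0.002, -0.002, 0.007]
contact_force: [-3.0, -13.5, 6.1]
opening: 0.59
finger_force: 7.3
```

The lever is at the loading stop again (TCP y = 0.3765, as before). I'll back off to the same parking pose as image t4 and compare against the empty pan.

Call:
arm_command(
  steps=[
    {"translation": [0,0.02,0],"twist": [0,0,0],"fingers": 0.18},
    {"translation": [0,0.02,-0.08],"twist": [0,0,0],"fingers": 0.18},
    {"translation": [0,0.1,-0.16],"twist": [0,0,0],"fingers": 0.4},
    {"translation": [-0.02,0.18,-0.16],"twist": [0,0,0],"fingers": 0.4},
    {"translation": [-0.02,0.26,-0.16],"twist": [0,0,0],"fingers": 0.4},
  ],
)

```text
time: 63.08
eef_pos: [0.4477, 0.1985, 0.4147]
tcp_rot: [1.0, 0.003, 0.002, -0.001]
contact_force: [0.1, -1.2, -0.4]
opening: 0.702
finger_force: 0.0
```

Call:
arm_command(
  steps=[
    {"translation": [0,0.4,0],"twist": [0,0,0],"fingers": 0.4},
    {"translation": [0,0.4,0],"twist": [0,0,0],"fingers": 0.4},
    {"translation": [0,0.4,0],"twist": [0,0,0],"fingers": 0.4},
    {"translation": [0,0.4,0],"twist": [0,0,0],"fingers": 0.4},
    {"translation": [0,0.4,0],"twist": [0,0,0],"fingers": 0.4},
  ],
)

```text
time: 63.7
eef_pos: [0.4489, -0.1026, 0.4127]
tcp_rot: [1.0, 0.002, 0.001, -0.0]
contact_force: [0.7, -0.4, 0.0]
opening: 0.701
finger_force: 0.0
```

```bash
python3 where.py
python3 - <<'E'
from h import *
T=read_camera('top');save(T,'t14.png');S=read_camera('side');save(S,'s14.png')
a,b,f=[cv2.GaussianBlur(cv2.imread('pics/%s.png'%n,0),(0,0),1.2).astype(int) for n in('t4','t14','t10')]
def st(x0,x1,y0,y1,z):
    q=[proj(T,[x,y,z]) for x in(x0,x1) for y in(y0,y1)];q=np.array(q).round().astype(int);s=np.s_[q[:,0].min():q[:,0].max(),q[:,1].min():q[:,1].max()]
    return [('>25: now %d loaded %d of %d'%((abs(b[s]-a[s])>25).sum(),(abs(f[s]-a[s])>25).sum(),a[s].size)),'maxdiff',abs(b[s]-a[s]).max()]
print('pan',st(.51,.615,.305,.44,.195)); print('chute',st(.51,.615,.2,.29,.17))
for p in(T,S): print('ball',[(np.round(r['point'],1).tolist(),round(r['conf'],2)) for r in recognise(p,'lever_ball')][:2])
E
python3 ang.py
python3 - <<'E'
# bay occupancy in the bin, seen from the top between chute end and deflector: bright blobs
import sys; sys.path.insert(0,'.')
import os; os.chdir('.')
from h import *
T=read_camera('top')
g=cv2.imread('pics/t14.png',0)
q=[proj(T,[x,y,.036]) for x in(.45,.69) for y in(.06,.25)];q=np.array(q).round().astype(int)
s=g[q[:,0].min():q[:,0].max():2,q[:,1].min():q[:,1].max():2];print(q[:,0].min(),q[:,1].min())
for r in s: print(' '.join('%3d'%v for v in r))
E
```

```text
T [226.0, 221.0] 0.68 z.2 [0.485 0.17 ] z.036 [0.515 0.19 ]
T [212.0, 245.0] 0.67 z.2 [0.527 0.104] z.036 [0.562 0.115]
T [207.0, 235.0] 0.54 z.2 [0.541 0.135] z.036 [0.578 0.15 ]
T [201.0, 228.0] 0.54 z.2 [0.557 0.156] z.036 [0.596 0.174]
S [212.0, 284.0] 0.55 z.2 [ 0.551 -0.011] z.036 [0.593 0.214]
S [221.0, 270.0] 0.53 z.2 [ 0.511 -0.043] z.036 [0.542 0.174]
S [217.0, 284.0] 0.52 z.2 [ 0.546 -0.032] z.036 [0.587 0.188]
S [216.0, 258.0] 0.42 z.2 [ 0.485 -0.015] z.036 [0.51  0.209]
pan ['>25: now 0 loaded 1182 of 1813', 'maxdiff', np.int64(3)]
chute ['>25: now 44 loaded 0 of 1188', 'maxdiff', np.int64(52)]
ball [([196.3, 153.1], 0.95), ([207.5, 219.7], 0.34)]
ball [([141.3, 268.6], 0.6)]
[0.5613 0.0862] -90.89 [-0.1  3.9  0.3 -1.8 -0.2 -2.1]
[ 0.44948381 -0.09919043  0.41326062] [ 9.99994019e-01  3.44881838e-03  2.50883498e-04 -6.74807897e-05] 64.15
172 201
146 124 120 120 117 119 118 117 119 119 111  83  52  38  40  47  94 106  89  54  39  40  39  38  41  38  39  35  46  40  39  42
112 111 114 115 119 120 119 118 118 111  76  47  36  40  39  42  65  84  81  44  40  40  37  41  40  
[... 3934 characters left out ...]
  76 117  89  46  32  36  32  36  31  65  98  92  73  55 110
 67  64  69  64  56  46  43  39  40  35  41  37  38  48  41  37  53 110  95  58  31  33  33  37  31  35  70 102  99  81  62  66
 69  63  66  65  69  58  41  42  43  41  40  36  36  37  40  40  90 106  74  40  33  36  37  35  35  33  53  97 101  91  68  33
131 117 115 110 105  97  88  46  37  44  37  42  48 103 106  78 101  81  50  33  37  33  36  35  40  35  38  87  99  92  75  55
155 150 152 151 151 152 148 109  54  42  37  42  94 147 144 114  85  58  38  34  39  36  31  39  38  39  31  72 100  99  83  85
154 154 153 152 153 155 153 149 106  50  41  42  92 149 149 119  50  41  37  36  34  34  39  36  39  38  39  61 100 103  90  79
```

Run:
```python
from h import *
T=read_camera('top');S=read_camera('side')
L=lambda n:cv2.GaussianBlur(cv2.imread('pics/%s.png'%n,0),(0,0),1).astype(int)
b=L('t14');a=L('t13');c=L('t4')
d=(abs(b-a)>14);s=np.s_[172:262:2,196:270:2]
print('top: diff to t13 (bin set, pan full), step 2; rows from 172, cols from 196')
for r,row in zip(range(172,262,2),d[s]): print(r,''.join('#' if v else '.' for v in row))
for nm,X in (('chute end L',[.624,.215,.128]),('chute end R',[.498,.215,.128]),('hub',[.561,.085,.07])): print(nm,proj(T,X).round(1),proj(S,X).round(1))
print('lever region diff vs t4', abs(b-c)[212:240,135:200].max())
print('bench diff', [abs(b-c)[y0:y1,x0:x1].max() for y0,y1,x0,x1 in [(180,210,325,345),(185,210,355,380),(250,285,385,420)]])
```

```text
top: diff to t13 (bin set, pan full), step 2; rows from 172, cols from 196
172 .....................................
174 .....................................
176 .....................................
178 .....................................
180 .....................................
182 .....................................
184 .....................................
186 .....................................
188 .....................................
190 .....................................
192 .....................................
194 .....................................
196 .....................................
198 .....................................
200 .....................................
202 .....................................
204 .....................................
206 .....................................
208 .....................................
210 .....................................
212 .....................................
214 .....................................
216 .....................................
218 .....................................
220 .............
[... 353 characters left out ...]
.......
238 .....................................
240 .....................................
242 .....................................
244 .....................................
246 .....................................
248 .....................................
250 .....................................
252 .....................................
254 .....................................
256 .....................................
258 .....................................
260 .....................................
chute end L [184.7 212.1] [185.3 293.8]
chute end R [225. 209.] [189.7 252.1]
hub [210.6 254.1] [229.2 281.1]
lever region diff vs t4 4
bench diff [np.int64(48), np.int64(48), np.int64(5)]
```

Run:
```python
from h import *
L=lambda n:cv2.GaussianBlur(cv2.imread('pics/%s.png'%n,0),(0,0),1).astype(int)
b=L('t14');a=L('t12');c=L('t4')
d=(abs(b-a)>14)
for r in range(180,256,2): print(r,''.join('#' if v else '.' for v in d[r,190:270]))
print('bench vs t4')
for r in range(180,220,2): print(r,''.join('#' if v else '.' for v in (abs(b-c)>14)[r,320:410]))
```

```text
180 ................................................................................
182 ................................................................................
184 ................................................................................
186 ................................................................................
188 ................................................................................
190 ................................................................................
192 .......................######..#######..........................................
194 ......................#################.........................................
196 ......................#######.##########....####................................
198 .....................########..#########..######................................
200 .....................#######...#################.....#..........................
202 .....................#######....###############.................................
204 .....................#######....###############.....####....................
[... 3341 characters left out ...]
...................................
206 ..........................................................................................
208 ..........................................................................................
210 ..........................................................................................
212 ..........................................................................................
214 ..........................................................................................
216 ..............................................#############.................##########....
218 .........................................##################............################...
```

```bash
python3 -c "from plant import *; print(sign_off())"
```

```text
the job is handed in; nothing more can be done
None
```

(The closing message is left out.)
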